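# Sort the printed toy-car parts into their trays

### The job

Sort the loose grey toy-car parts into the wooden trays: the car body into the rectangular tray, both wheels into the round dish and both axles into the long narrow trough. Set each one down (do not drop it) so that it lies flat on the floor of its tray, right way up as it lies now, not leaning on a rim or on another part. Leave the finished blue car where it stands.

Things in the scene. Friction and masses are not known exactly. Their poses are not given: they have to be found in the camera images.
- car_body: Grey printed toy saloon car body without wheels: lower body a block 90 mm long, 40 mm wide, 20 mm high; above it a cabin 36 mm wide, 42 mm long on the roof (its centre 4 mm towards +x), overall height 36 mm. Dark windows and dark axle bores. About 70 g. Origin: centre of the underside; x along its length, y across, z up. Stands on the table (z = 0) at the start.
- wheel_1: Grey printed toy wheel lying flat: disc 36 mm diameter, full-diameter tread to 16 mm height, bevelled hub face on top, 19 mm high in all, small dark dot at the hub. About 30 g. Origin: centre of the underside, z up. Stands on the table (z = 0) at the start. The two wheels are alike.
- wheel_2: Grey printed toy wheel lying flat: disc 36 mm diameter, full-diameter tread to 16 mm height, bevelled hub face on top, 19 mm high in all, small dark dot at the hub. About 30 g. Origin: centre of the underside, z up. Stands on the table (z = 0) at the start. The two wheels are alike.
- axle_1: Grey printed axle lying flat: square bar 60 mm long, 12 mm wide and 12 mm high, with a round pin of 8 mm diameter sticking out 6 mm from each end (72 mm over all). About 25 g. Origin: centre of the underside; x along the bar, y across it, z up. Stands on the table (z = 0) at the start. The two axles are alike.
- axle_2: Grey printed axle lying flat: square bar 60 mm long, 12 mm wide and 12 mm high, with a round pin of 8 mm diameter sticking out 6 mm from each end (72 mm over all). About 25 g. Origin: centre of the underside; x along the bar, y across it, z up. Stands on the table (z = 0) at the start. The two axles are alike.
- body_tray: Wooden rectangular open tray, 150 mm (its x) by 120 mm (its y), 18 mm high, walls and floor 5 mm thick. Origin: centre of the underside, at table height. Fixed to the table, in one of three places in a row beyond the loose parts.
- wheel_dish: Wooden round open dish, 140 mm outer diameter, 18 mm high, wall and floor 5 mm thick. Origin: centre of the underside, at table height. Fixed to the table, in one of three places in a row beyond the loose parts.
- axle_trough: Wooden long narrow open trough, 84 mm (its x) by 200 mm (its y, the long way), 18 mm high, walls and floor 5 mm thick. Origin: centre of the underside, at table height. Fixed to the table, in one of three places in a row beyond the loose parts.
- finished_car: A finished toy car standing among the loose parts, to be left alone: coloured blue with red windows, on four green wheels; 90 mm long (x), 53 mm wide over the wheels, 42 mm high. Origin: centre between the wheels at table height.
There are look-alikes about, which are no part of the job. Leave any red look-alike of the axle_1 alone. What is shaped like the axle_2 but orange is not meant.

How it is judged:
At the end, for the whole second after the job is handed in: Car body in the rectangular tray, wheels in the round dish, axles in the trough: each inside the walls, its underside at most 10 mm above the tray's underside (floor 5 mm), upright within 0.15 rad, at rest. The finished car has moved 20 mm at most (x of car_body in the frame of body_tray between -0.055 and 0.055 m and y of car_body in the frame of body_tray between -0.04 and 0.04 m and z of car_body in the frame of body_tray below 0.01 m and angle between each of car_body, wheel_1, wheel_2, axle_1, axle_2's own z axis and vertical below 0.15 rad and linear speed of each of car_body, wheel_1, wheel_2, axle_1, axle_2 below 0.02 m/s and horizontal distance between each of wheel_1, wheel_2 and wheel_dish below 0.05 m and z of each of wheel_1, wheel_2 in the frame of wheel_dish below 0.01 m and x of axle_1 in the frame of axle_trough between -0.034 and 0.034 m and y of axle_1 in the frame of axle_trough between -0.085 and 0.085 m and z of each of axle_1, axle_2 in the frame of axle_trough below 0.01 m and x of axle_2 in the frame of axle_trough between -0.034 and 0.034 m and y of axle_2 in the frame of axle_trough between -0.085 and 0.085 m); the robot touches nothing.
It fails at once if the finished blue car is shoved or knocked (moved more than 20 mm) (distance of finished_car from where it was at the start of the episode above 0.02 m).
It fails at once if a part is dropped: free and falling with its underside more than 50 mm above the table ((height (world z) of car_body above 0.05 m and contact force between the fingers and car_body below 0.01 N and linear speed of car_body above 0.4 m/s) or (height (world z) of wheel_1 above 0.05 m and contact force between the fingers and wheel_1 below 0.01 N and linear speed of wheel_1 above 0.4 m/s) or (height (world z) of wheel_2 above 0.05 m and contact force between the fingers and wheel_2 below 0.01 N and linear speed of wheel_2 above 0.4 m/s) or (height (world z) of axle_1 above 0.05 m and contact force between the fingers and axle_1 below 0.01 N and linear speed of axle_1 above 0.4 m/s) or (height (world z) of axle_2 above 0.05 m and contact force between the fingers and axle_2 below 0.01 N and linear speed of axle_2 above 0.4 m/s)).
It also fails if it takes over 112 s, if anything falls off the work surface, if the arm or the gripper's body presses on something with over 40 N, if the wrist force passes 120 N, or if a joint passes its speed limit or range.

### The arm

A 7-joint arm with a two-finger parallel gripper is mounted at the origin on the work surface. World frame = base frame: x ahead of the robot, y to its left, z up, the work surface at z = 0. Lengths are in m, angles in rad, forces in N, time in s.
With the tool pointing down it reaches from about 0.425 to 1.025 m from the base axis. Payload 9.4 kg.
Tool frame: the origin (TCP) lies between the finger pads; the fingertips stand nose_length ahead of it and the grasp point (between the pads) lies 5 mm behind it (nose_length is the distance from the TCP to the fingertips, in m); z points along the fingers, y is the direction in which the jaws open and shut (so a half turn about z gives the same grasp; the last joint's range is limited). The gripper opens to 85 mm and grips with 20 to 120 N. Pads are 22 mm wide; open, the fingers measure 114 mm over their backs; the gripper's body (76 mm by 85 mm) begins 54 mm behind the grasp point. The pads swing forward as they close: fully open they stand 13 mm farther back than shut.
Start: joints at [-1.358, 0.599, -0.003, 1.599, 0.002, 0.943, -0.08], TCP at [0.207, 0.695, 0.245] pointing down, gripper open.
Joint ranges: [-2.57, 2.57], [-0.35, 1.97], [-1.29, 1.29], [0.11, 2.56], [-1.05, 4.19], [0.11, 1.86], [-2.63, 2.63]. Speed limits (rad/s): [2.22, 2.22, 3.01, 3.01, 3.14, 3.14, 3.14].

### API

Orientations are given as a 3x3 rotation matrix whose columns are the frame's x, y, z axes.
In Python, from bench import observe, snapshot, get_calibration, finish_job, look_for, outline_of, nose_length gives the robot as it stands.
- The arm moves only by the tool drive_tool, never from a script. Its argument "plan" is a list of rows, each an object of numbers: "tx", "ty", "tz": the shift along the tool's x, y, z in mm; "rx", "ry", "rz": the turn, a rotation vector about the tool's x, y, z in rad. A call has 1 to 10 rows; each row is the pose to reach, as a shift and turn from the pose commanded when the call began, along the tool's axes at that moment; what a row does not reach only later rows make up. A row lasts 1/12 s, in which the tool goes at most 41.7 mm and 7.16 degrees, less where a joint would pass 70% of its speed; a pose out of reach is approached as far as the arm can. A call with a gripper value outside its range is refused whole. "hand" is the opening, from -1 (shut) to 1 (fully open), set as the call begins (left out, the last holds). The fingers move at their own pace and stop on an object; "squeeze" is the grip in N (left out, the last holds). Time passes only in rows, so rows that repeat a pose let the fingers close. It gives the time, the measured TCP pose, the force and the opening at its end, in the units of the state.
- observe(): the state, without advancing time (a new reading comes with each control period).
- snapshot(name): name is "scene" or "top"; returns the picture (384x512x3 uint8, red, green, blue); there is no depth.
- get_calibration(name): a dict with "K" (3x3 intrinsics, pixels), "k1" (the pictures are not rectified: a ray, as slopes to the right and down, at radius r is drawn at 1 + k1 r^2 times it, then the intrinsics apply), "world_from_camera" (4x4, takes a point from camera to world coordinates). Camera axes: x right, y up, looking along -z (the intrinsics and any distortion apply to the point x, -y, -z); pixel columns grow to the right and rows downward; lengths in m; the calibration is good to about 2 mm. A picture is of the moment at which its call begins. get_calibration takes no time and is no camera call.
- finish_job(): hands the job in, once; it reports no verdict.
Trained networks look in the newest picture that a camera, given by its name, has taken for a name from the list of things; names that differ only in an ending like _2 or _b are one class to them, and where a whole thing is asked for, a point or a joint stands for the part that bears it (a point fixed in the world has none). Each returns a list of dicts, best first, with "score" (0 to 1); they miss things now and then, are a little off and sometimes report something else, mostly with a low value. They report only what shows in the picture. A call takes as long as a camera call. They do not tell look-alikes from the thing itself.
- look_for(camera, name): "xy" ([column, row] in pixels, amid what is visible of it).
- outline_of(camera, name): "pixels" (384x512 bool, what is visible of it) and "xy" ([column, row] in pixels, amid what is visible of it).
The state is a dict: "t": time; "joint_positions": joint angles; "dq": joint speeds; "tau": joint torques, N m; "eef_pos": TCP position; "orientation": TCP orientation; "contact_force": force on the tool from outside, world axes, zero at the start; "torque": the same for the moment, N m; "opening": finger opening in m.
Only numpy, scipy, OpenCV 4.12 (cv2) and the standard library are available. Lean on these libraries where they do the work, as an engineer would, in place of code of your own. Each camera call takes 0.05 s, during which the arm holds its last target.

## Working session

There is one attempt and no reset: what is moved stays moved. The work goes in short steps, Python scripts to look and compute and a tool call to move; the robot and the scene stay as the last step left them, time stands still between calls to the robot, and variables do not carry over. Pictures are saved under pics/ and viewed, and the job is handed in when it is done.

Besides the shell and the picture viewer there is one more tool, called after "Call:" by a JSON object that holds its "name" and its "arguments", one argument or row to a line. drive_tool: Moves the arm, as the interface text tells. Its arguments: {"type":"object","properties":{"plan":{"type":"array","items":{"type":"object","properties":{"tx":{"type":"number"},"ty":{"type":"number"},"tz":{"type":"number"},"rx":{"type":"number"},"ry":{"type":"number"},"rz":{"type":"number"}}}},"hand":{"type":"number"},"squeeze":{"type":"number"}},"required":["plan"]}

```bash
ls; mkdir -p pics; python3 - <<'E'
from bench import *
import cv2
for n in("scene","top"):
    im=snapshot(n); cv2.imwrite(f"pics/{n}0.png",im[:,:,::-1])
    c=get_calibration(n); print(n,c)
print(observe()); print(nose_length() if callable(nose_length) else nose_length)
E
```

```text
pics
scene {'K': array([[348.15354896,   0.        , 258.47364856],
       [  0.        , 348.15354896, 187.93214149],
       [  0.        ,   0.        ,   1.        ]]), 'k1': -0.02077312567457907, 'world_from_camera': array([[-0.26265104, -0.7963088 ,  0.54489148,  0.85292921],
       [ 0.96487919, -0.21954028,  0.14425747,  0.10348235],
       [ 0.00475214,  0.56364382,  0.82600427,  0.62460153],
       [ 0.        ,  0.        ,  0.        ,  1.        ]])}
top {'K': array([[412.27894739,   0.        , 255.16522679],
       [  0.        , 412.27894739, 190.85864843],
       [  0.        ,   0.        ,   1.        ]]), 'k1': 0.04414494848554547, 'world_from_camera': array([[ 0.01161088,  0.996324  , -0.08487451,  0.36052388],
       [-0.99985276,  0.01264058,  0.01160465,  0.00529524],
       [ 0.01263486,  0.08472727,  0.99632407,  0.91492214],
       [ 0.        ,  0.        ,  0.        ,  1.        ]])}
{'t': 0.1, 'joint_positions': array([-1.35770542,  0.60005775, -0.00251856,  1.60004577,  0.00178245,
        0.94287814, -0.07977643]), 'dq': array([ 0.00107762, -0.00092677,  0.00033079, -0.00319273, -0.00180761,
       -0.00105097, -0.00208441]), 'tau': array([ 5.46642361e-03, -7.77991819e+01,  1.57000266e+00, -2.58625048e+01,
        1.26648121e-02,  5.58322150e-03,  2.82188711e-05]), 'eef_pos': array([0.20707808, 0.69438792, 0.24449599]), 'orientation': array([[-9.58318307e-01,  2.85702554e-01, -2.70662642e-04],
       [ 2.85702653e-01,  9.58317350e-01, -1.36024825e-03],
       [-1.29245693e-04, -1.38087984e-03, -9.99999038e-01]]), 'contact_force': array([-0.28859734, -0.2886141 , -0.84842573]), 'torque': array([ 0.01907831, -0.00702918, -0.01069547]), 'opening': 0.08550889421044945}
0.014
```

View pics/scene0.png

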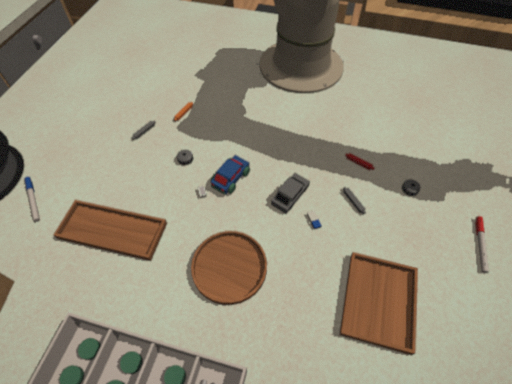

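View pics/top0.png

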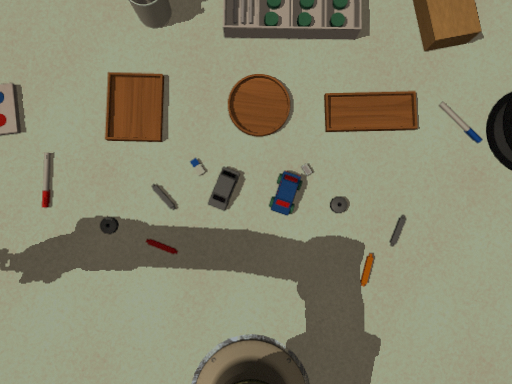

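```bash
cat > h.py <<'E'
import numpy as np, cv2
from bench import *
from scipy.optimize import minimize
def cal(n):
    c=get_calibration(n); return c["K"],c["k1"],c["world_from_camera"]
def pix2w(n,uv,z):
    K,k1,T=cal(n)
    p=cv2.undistortPoints(np.array([[uv]],float),K,np.array([k1,0,0,0.]))[0,0]
    d=T[:3,:3]@np.array([p[0],-p[1],-1]); o=T[:3,3]
    return o+d*(z-o[2])/d[2]
def proj(n,P):
    K,k1,T=cal(n); q=(np.asarray(P)-T[:3,3])@T[:3,:3]
    s=np.c_[q[:,0]/-q[:,2],-q[:,1]/-q[:,2]]; s=s*(1+k1*(s**2).sum(1))[:,None]
    return s*K[0,0]+K[:2,2]
def box(lx,ly,z0,z1,cx=0): return np.array([[cx+a*lx/2,b*ly/2,z] for a in(-1,1) for b in(-1,1) for z in(z0,z1)])
A=np.linspace(0,2*np.pi,48,endpoint=False)
def cyl(r,z0,z1): return np.array([[r*np.cos(a),r*np.sin(a),z] for z in(z0,z1) for a in A])
M={'car_body':[box(.09,.04,0,.02),box(.042,.036,.02,.036,.004)],
 'wheel_1':[cyl(.018,0,.016)],
 'axle_1':[box(.06,.012,0,.012),box(.072,.008,.002,.010)],
 'body_tray':[box(.15,.12,0,.018)],'wheel_dish':[cyl(.07,0,.018)],'axle_trough':[box(.084,.2,0,.018)]}
def render(n,name,p,S=4):
    m=np.zeros((384*S,512*S),np.uint8); c,s=np.cos(p[2]),np.sin(p[2])
    for B in M[name]:
        W=B.copy(); W[:,0]=p[0]+c*B[:,0]-s*B[:,1]; W[:,1]=p[1]+s*B[:,0]+c*B[:,1]; W[:,2]+=p[3] if len(p)>3 else 0
        u=(proj(n,W)+.5)*S
        cv2.fillConvexPoly(m,cv2.convexHull(u.astype(np.float32)).astype(np.int32),1)
    return cv2.resize(m.astype(np.float32),(512,384),interpolation=cv2.INTER_AREA)
def fit(n,name,mask,z=0):
    mk=mask.astype(np.float32); ys,xs=np.nonzero(mask)
    zc={'car_body':.02,'wheel_1':.01,'axle_1':.007}.get(name,.01)+z
    c=pix2w(n,(xs.mean(),ys.mean()),zc)
    best=None
    f=lambda q:np.abs(render(n,name,(c[0]+q[0]/100,c[1]+q[1]/100,q[2],z))-mk).sum()/mk.sum()
    for a in ([0] if name.startswith('wheel') else [0] if 'tr' in name else np.arange(0,np.pi*2 if name=='car_body' else np.pi,np.pi/6)):
        r=minimize(f,[0,0,a],method='Nelder-Mead',options=dict(initial_simplex=[[0,0,a],[.5,0,a],[0,.5,a],[0,0,a+.25]],maxiter=70))
        if best is None or r.fun<best[1]: best=((c[0]+r.x[0]/100,c[1]+r.x[1]/100,r.x[2]),r.fun)
    return np.round(best[0],4),round(best[1],3)
E
python3 - <<'E'
from h import *
im=snapshot("top")
for nm in('car_body','wheel_1','axle_1','body_tray','wheel_dish','axle_trough'):
    for d in outline_of("top",nm):
        ms=d["pixels"]
        if ms.sum()<20: continue
        print(nm,round(d["score"],2),np.round(d["xy"]),ms.sum(),im[ms].mean(0).round(),*fit("top",nm,ms))
cv2.imwrite("pics/crop0.png",cv2.resize(im[140:300,80:430,::-1],None,fx=2.25,fy=2.25,interpolation=cv2.INTER_CUBIC))
E
```

```text
car_body 0.95 [224. 184.] 770 [63. 61. 55.] [ 0.4433  0.0639 -0.3685] 0.063Traceback (most recent call last):
  File "<stdin>", line 7, in <module>
  File "h.py", line 36, in fit
    r=minimize(f,[0,0,a],method='Nelder-Mead',options=dict(initial_simplex=[[0,0,a],[.5,0,a],[0,.5,a],[0,0,a+.25]],maxiter=70))
    res = _minimize_neldermead(fun, x0, args, callback, bounds=bounds,
                               **options)
    fsim[j] = func(sim[j])
              ~~~~^^^^^^^^
    fx = function(np.copy(x), *(wrapper_args + args))
  File "h.py", line 34, in <lambda>
    f=lambda q:np.abs(render(n,name,(c[0]+q[0]/100,c[1]+q[1]/100,q[2],z))-mk).sum()/mk.sum()
                      ~~~~~~^^^^^^^^^^^^^^^^^^^^^^^^^^^^^^^^^^^^^^^^^^^^^
  File "h.py", line 26, in render
    u=(proj(n,W)+.5)*S
       ~~~~^^^^^
  File "h.py", line 12, in proj
    K,k1,T=cal(n); q=(np.asarray(P)-T[:3,3])@T[:3,:3]
           ~~~^^^
  File "h.py", line 5, in cal
    c=get_calibration(n); return c["K"],c["k1"],c["world_from_camera"]
ValueError: time passes only in moves, steps and waits
```

```bash
sed -i 's/^def cal(n):/import functools\n@functools.cache\ndef cal(n):/' h.py
python3 - <<'E'
from h import *
im=snapshot("top"); R=[]
for nm in('car_body','wheel_1','axle_1','body_tray','wheel_dish','axle_trough'):
    for d in outline_of("top",nm): R.append((nm,d))
cv2.imwrite("pics/crop0.png",cv2.resize(im[140:300,80:430,::-1],None,fx=2.25,fy=2.25,interpolation=cv2.INTER_CUBIC))
for nm,d in R:
        ms=d["pixels"]
        if ms.sum()<20: continue
        print(nm,round(d["score"],2),np.round(d["xy"]),ms.sum(),im[ms].mean(0).round(),*fit("top",nm,ms))
print(observe()['t'])
E
```

```text
car_body 0.8 [223. 187.] 753 [63. 60. 54.] [0.4427 0.064  2.7582] 0.061
car_body 0.61 [285. 194.] 909 [44. 50. 69.] [ 0.4354 -0.0719  2.8199] 0.156
car_body 0.57 [369. 111.] 3548 [108.  65.  30.] [ 0.622  -0.2709  4.3306] 0.735
wheel_1 0.7 [110. 226.] 272 [41. 39. 35.] [0.3582 0.3113 0.1032] 0.07
wheel_1 0.52 [339. 205.] 226 [72. 69. 61.] [ 0.4108 -0.1873  0.1404] 0.081
axle_1 0.81 [399. 231.] 252 [82. 80. 70.] [ 0.3549 -0.3175  2.7389] 0.109
axle_1 0.77 [161. 247.] 197 [78. 21. 17.] [0.314  0.1978 1.2193] 0.128
axle_1 0.68 [166. 197.] 229 [85. 82. 72.] [0.4232 0.1968 0.7745] 0.195
body_tray 0.91 [131. 107.] 3873 [108.  65.  31.] [ 0.6218  0.2646 -0.0047] 0.028
wheel_dish 0.59 [259. 104.] 3088 [111.  67.  32.] [ 0.6311 -0.0106  0.0244] 0.033
axle_trough 0.6 [371. 113.] 3553 [108.  65.  30.] [ 0.6197 -0.2591  0.0273] 0.024
axle_trough 0.45 [261. 104.] 3022 [111.  66.  31.] [ 0.6338 -0.0057 -0.4131] 0.664
0.55
```

View pics/crop0.png

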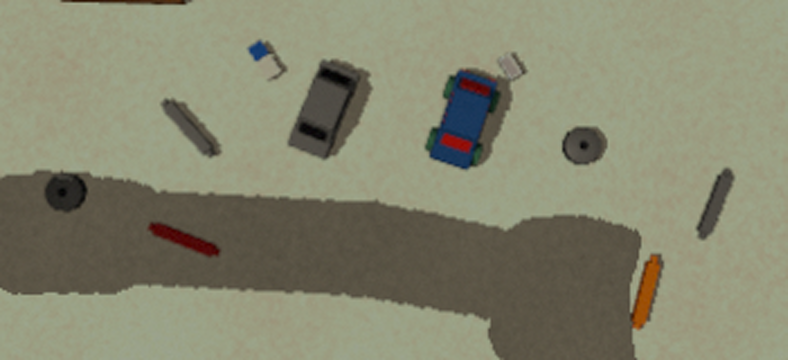

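```bash
cat > go.py <<'E'
import sys
from h import *
from scipy.spatial.transform import Rotation as Ro
# usage: go.py x y z yaw_of_tool_y   (yaw mod pi nearest current unless 5th arg)
s=observe(); R=s["orientation"]; p=s["eef_pos"]
print("t",round(s["t"],2),"p",p.round(4),"yawy",round(np.arctan2(R[1,1],R[0,1]),3),"q",s["joint_positions"].round(2),"F",s["contact_force"].round(1),"op",round(s["opening"],4))
if len(sys.argv)>4:
    x,y,z,ps=map(float,sys.argv[1:5]); c=np.arctan2(R[1,1],R[0,1])
    ps+=np.pi*round((c-ps)/np.pi)
    yy=np.array([np.cos(ps),np.sin(ps),0]); zz=np.array([0,0,-1.]); Rt=np.c_[np.cross(yy,zz),yy,zz]
    print("shift mm",(R.T@(np.array([x,y,z])-p)*1000).round(1),"rot",Ro.from_matrix(R.T@Rt).as_rotvec().round(3),"yaw tgt",round(ps,3))
E
python3 go.py 0.358 0.311 0.10 1.28
```

```text
t 0.55 p [0.2072 0.6948 0.2452] yawy 1.281 q [-1.36  0.6  -0.    1.6   0.    0.94 -0.08] F [-0.2 -0.  -0.5] op 0.0855
shift mm [-254.2 -324.7  145.3] rot [-0.     0.     0.001] yaw tgt 1.28
```

Call:
{"name": "drive_tool", "arguments": {
  "plan": [
    {"tx":-254,"ty":-325,"tz":100},
    {"tx":-254,"ty":-325,"tz":100},
    {"tx":-254,"ty":-325,"tz":100},
    {"tx":-254,"ty":-325,"tz":100},
    {"tx":-254,"ty":-325,"tz":100},
    {"tx":-254,"ty":-325,"tz":100},
    {"tx":-254,"ty":-325,"tz":100},
    {"tx":-254,"ty":-325,"tz":145},
    {"tx":-254,"ty":-325,"tz":145},
    {"tx":-254,"ty":-325,"tz":145}
  ],
  "hand": 0.4,
  "squeeze": 40
}}

```text
validation failed for argument at $.pl...
```

```bash
python3 go.py 0.358 0.311 0.018 1.28
```

```text
t 0.55 p [0.2072 0.6948 0.2452] yawy 1.281 q [-1.36  0.6  -0.    1.6   0.    0.94 -0.08] F [-0.2 -0.  -0.5] op 0.0855
shift mm [-254.2 -324.7  227.3] rot [-0.     0.     0.001] yaw tgt 1.28
```

Call:
{"name": "drive_tool", "arguments": {
  "plan": [
    {"tx":-20,"ty":-25,"tz":10,"rx":0,"ry":0,"rz":0},
    {"tx":-40,"ty":-50,"tz":20,"rx":0,"ry":0,"rz":0}
  ],
  "hand": 0.4,
  "squeeze": 40
}}

```text
t: 0.72
eef_pos: [0.2301, 0.6363, 0.2251]
orientation: [[-0.959, 0.283, -0.0], [0.283, 0.959, 0.002], [0.001, 0.002, -1.0]]
contact_force: [1.6, -1.0, -0.3]
opening: 0.0641
```

Call:
{"name": "drive_tool", "arguments": {
  "plan": [
    {"tx":-214,"ty":-275,"tz":100,"rx":0,"ry":0,"rz":0},
    {"tx":-214,"ty":-275,"tz":100,"rx":0,"ry":0,"rz":0},
    {"tx":-214,"ty":-275,"tz":100,"rx":0,"ry":0,"rz":0}
  ]
}}

```text
t: 0.97
eef_pos: [0.2752, 0.5219, 0.1906]
orientation: [[-0.958, 0.285, 0.0], [0.285, 0.958, 0.001], [-0.0, 0.001, -1.0]]
contact_force: [0.6, 0.3, -0.3]
opening: 0.06
```

```bash
python3 go.py 0.358 0.311 0.10 1.28
```

```text
t 0.97 p [0.2752 0.5219 0.1906] yawy 1.282 q [-1.17  0.5  -0.02  1.97  0.01  0.67  0.09] F [ 0.6  0.3 -0.3] op 0.06
shift mm [-139.5 -178.5   90.5] rot [0.001 0.    0.002] yaw tgt 1.28
```

Call:
{"name": "drive_tool", "arguments": {
  "plan": [
    {"tx":-139,"ty":-178,"tz":90,"rx":0,"ry":0,"rz":0},
    {"tx":-139,"ty":-178,"tz":90,"rx":0,"ry":0,"rz":0},
    {"tx":-139,"ty":-178,"tz":90,"rx":0,"ry":0,"rz":0},
    {"tx":-139,"ty":-178,"tz":90,"rx":0,"ry":0,"rz":0},
    {"tx":-139,"ty":-178,"tz":90,"rx":0,"ry":0,"rz":0},
    {"tx":-139,"ty":-178,"tz":90,"rx":0,"ry":0,"rz":0},
    {"tx":-139,"ty":-178,"tz":90,"rx":0,"ry":0,"rz":0},
    {"tx":-139,"ty":-178,"tz":90,"rx":0,"ry":0,"rz":0},
    {"tx":-139,"ty":-178,"tz":90,"rx":0,"ry":0,"rz":0}
  ]
}}

```text
t: 1.72
eef_pos: [0.3575, 0.314, 0.101]
orientation: [[-0.958, 0.286, 0.0], [0.286, 0.958, 0.001], [-0.0, 0.001, -1.0]]
contact_force: [1.3, 1.2, 0.4]
opening: 0.0597
```

```bash
python3 go.py 0.358 0.311 0.018 1.28
```

```text
t 1.72 p [0.3575 0.314  0.101 ] yawy 1.281 q [-0.81  0.55 -0.04  2.28  0.07  0.31  0.37] F [1.3 1.2 0.4] op 0.0597
shift mm [-1.3 -2.8 83. ] rot [0.001 0.    0.001] yaw tgt 1.28
```

Call:
{"name": "drive_tool", "arguments": {
  "plan": [
    {"tx":0,"ty":0,"tz":40,"rx":0,"ry":0,"rz":0},
    {"tx":0,"ty":0,"tz":60,"rx":0,"ry":0,"rz":0},
    {"tx":0,"ty":0,"tz":60,"rx":0,"ry":0,"rz":0},
    {"tx":0,"ty":0,"tz":60,"rx":0,"ry":0,"rz":0}
  ]
}}

```text
t: 2.05
eef_pos: [0.3564, 0.3143, 0.0406]
orientation: [[-0.959, 0.284, -0.001], [0.284, 0.959, -0.001], [0.001, -0.001, -1.0]]
contact_force: [-0.3, -0.6, -0.5]
opening: 0.0598
```

```bash
python3 go.py 0.358 0.311 0.018 1.28; python3 -c "
from h import *
for n in('scene','top'):
    im=snapshot(n); cv2.imwrite(f'pics/{n}1.png',im[:,:,::-1])
"
```

```text
t 2.05 p [0.3564 0.3143 0.0406] yawy 1.283 q [-0.83  0.67 -0.02  2.31  0.08  0.16  0.36] F [-0.3 -0.6 -0.5] op 0.0598
shift mm [-2.5 -2.7 22.6] rot [-0.001 -0.001  0.003] yaw tgt 1.28
```

View pics/scene1.png

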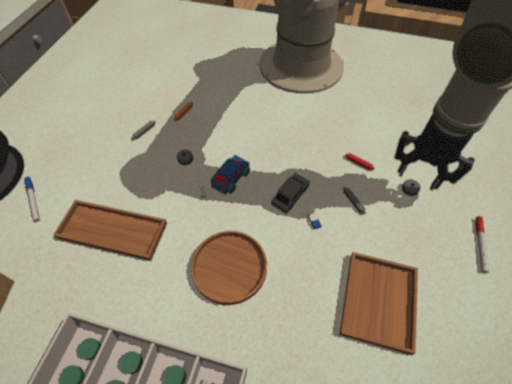

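```bash
python3 -c "
from h import *
print(proj('scene',[[.3564,.3143,.0266],[.3582,.3113,.0]]),proj('top',[[.3564,.3143,.0266],[.3582,.3113,.0]]))
im=cv2.imread('pics/scene1.png')[120:220,360:490]; cv2.imwrite('pics/c1.png',cv2.resize(im,None,fx=5,fy=5,interpolation=2))
"
```

```text
[[414.78403708 182.24250848]
 [408.79749691 189.63964217]] [[104.40603382 226.38759418]
 [110.12904988 225.55539653]]
```

View pics/c1.png

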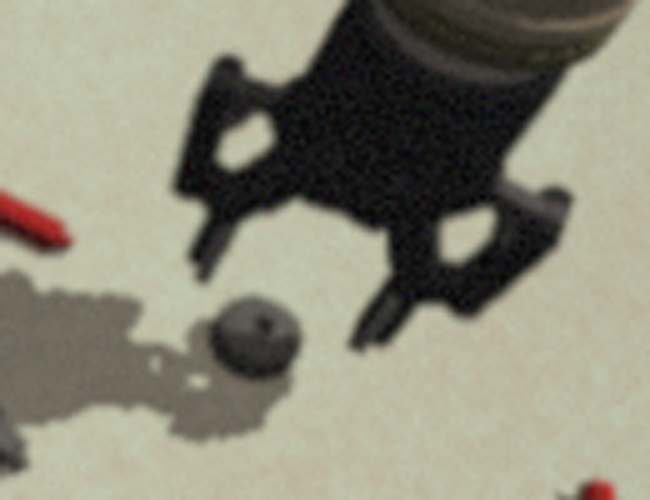

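Call:
{"name": "drive_tool", "arguments": {
  "plan": [
    {"tx":-2,"ty":-3,"tz":12,"rx":0,"ry":0,"rz":0},
    {"tx":-2,"ty":-3,"tz":22,"rx":0,"ry":0,"rz":0},
    {"tx":-2,"ty":-3,"tz":22,"rx":0,"ry":0,"rz":0},
    {"tx":-2,"ty":-3,"tz":22,"rx":0,"ry":0,"rz":0}
  ]
}}

```text
t: 2.48
eef_pos: [0.3586, 0.3103, 0.0198]
orientation: [[-0.958, 0.285, 0.001], [0.285, 0.958, 0.001], [-0.001, 0.001, -1.0]]
contact_force: [-0.1, -0.8, 0.1]
opening: 0.0597
```

```bash
python3 go.py 0.358 0.311 0.018 1.28
```

```text
t 2.48 p [0.3586 0.3103 0.0198] yawy 1.281 q [-0.81  0.71 -0.03  2.32  0.19  0.11  0.26] F [-0.1 -0.8  0.1] op 0.0597
shift mm [0.8 0.5 1.8] rot [0.001 0.001 0.001] yaw tgt 1.28
```

Call:
{"name": "drive_tool", "arguments": {
  "plan": [
    {"tx":0,"ty":0,"tz":0,"rx":0,"ry":0,"rz":0},
    {"tx":0,"ty":0,"tz":0,"rx":0,"ry":0,"rz":0},
    {"tx":0,"ty":0,"tz":0,"rx":0,"ry":0,"rz":0},
    {"tx":0,"ty":0,"tz":0,"rx":0,"ry":0,"rz":0},
    {"tx":0,"ty":0,"tz":0,"rx":0,"ry":0,"rz":0}
  ],
  "hand": -1,
  "squeeze": 40
}}

```text
t: 2.9
eef_pos: [0.3587, 0.3103, 0.0201]
orientation: [[-0.958, 0.286, 0.002], [0.286, 0.958, 0.002], [-0.001, 0.002, -1.0]]
contact_force: [-1.2, -0.6, 11.8]
opening: 0.0335
```

```bash
python3 go.py 0.6311 0.0134 0.08 1.57
```

```text
t 2.9 p [0.3587 0.3103 0.0201] yawy 1.281 q [-0.81  0.71 -0.03  2.32  0.18  0.11  0.26] F [-1.2 -0.6 11.8] op 0.0335
shift mm [-345.9 -206.6  -60. ] rot [ 0.002  0.001 -0.289] yaw tgt 1.57
```

Call:
{"name": "drive_tool", "arguments": {
  "plan": [
    {"tx":0,"ty":0,"tz":-4,"rx":0,"ry":0,"rz":0},
    {"tx":0,"ty":0,"tz":-10,"rx":0,"ry":0,"rz":0},
    {"tx":0,"ty":0,"tz":-20,"rx":0,"ry":0,"rz":0},
    {"tx":0,"ty":0,"tz":-30,"rx":0,"ry":0,"rz":0},
    {"tx":0,"ty":0,"tz":-30,"rx":0,"ry":0,"rz":0},
    {"tx":0,"ty":0,"tz":-30,"rx":0,"ry":0,"rz":0}
  ]
}}

```text
t: 3.4
eef_pos: [0.3586, 0.31, 0.0497]
orientation: [[-0.958, 0.286, 0.001], [0.286, 0.958, 0.001], [-0.001, 0.002, -1.0]]
contact_force: [0.4, -0.1, -0.7]
opening: 0.0331
```

```bash
python3 go.py 0.6311 0.0134 0.08 1.57; python3 -c "
from h import *
im=snapshot('scene')[120:220,360:490,::-1]; cv2.imwrite('pics/c2.png',cv2.resize(im,None,fx=5,fy=5,interpolation=2))
"
```

```text
t 3.4 p [0.3586 0.31   0.0497] yawy 1.281 q [-0.8   0.65 -0.05  2.31  0.18  0.18  0.27] F [ 0.4 -0.1 -0.7] op 0.0331
shift mm [-345.9 -206.3  -30.4] rot [ 0.002  0.001 -0.289] yaw tgt 1.57
```

View pics/c2.png

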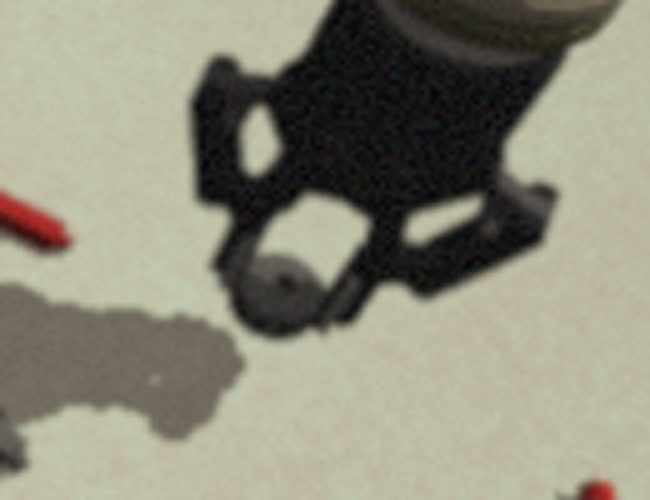

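```bash
python3 go.py 0.655 -0.0106 0.08 1.57
```

```text
t 3.45 p [0.3585 0.3098 0.0492] yawy 1.281 q [-0.8   0.65 -0.05  2.31  0.18  0.18  0.27] F [ 0.2 -0.1 -0. ] op 0.0334
shift mm [-375.8 -222.2  -30.8] rot [ 0.001  0.001 -0.289] yaw tgt 1.57
```

Call:
{"name": "drive_tool", "arguments": {
  "plan": [
    {"tx":-10,"ty":-6,"tz":-20,"rx":0,"ry":0,"rz":0},
    {"tx":-30,"ty":-18,"tz":-35,"rx":0,"ry":0,"rz":-0.03},
    {"tx":-60,"ty":-35,"tz":-35,"rx":0,"ry":0,"rz":-0.07},
    {"tx":-93,"ty":-55,"tz":-35,"rx":0,"ry":0,"rz":-0.11},
    {"tx":-126,"ty":-75,"tz":-35,"rx":0,"ry":0,"rz":-0.15},
    {"tx":-159,"ty":-94,"tz":-35,"rx":0,"ry":0,"rz":-0.19},
    {"tx":-192,"ty":-114,"tz":-35,"rx":0,"ry":0,"rz":-0.23},
    {"tx":-225,"ty":-133,"tz":-35,"rx":0,"ry":0,"rz":-0.27},
    {"tx":-258,"ty":-153,"tz":-35,"rx":0,"ry":0,"rz":-0.29},
    {"tx":-285,"ty":-170,"tz":-35,"rx":0,"ry":0,"rz":-0.29}
  ]
}}

```text
t: 4.28
eef_pos: [0.5843, 0.0624, 0.0832]
orientation: [[-1.0, 0.0, -0.0], [0.0, 1.0, -0.0], [0.0, -0.0, -1.0]]
contact_force: [0.4, 1.0, -0.6]
opening: 0.0334
```

```bash
python3 go.py 0.655 -0.0106 0.065 1.57
```

```text
t 4.28 p [0.5843 0.0624 0.0832] yawy 1.57 q [-0.01  0.67 -0.29  2.03  0.38  0.49  0.99] F [ 0.4  1.  -0.6] op 0.0334
shift mm [-70.8 -73.   18.2] rot [-0. -0.  0.] yaw tgt 1.57
```

Call:
{"name": "drive_tool", "arguments": {
  "plan": [
    {"tx":-25,"ty":-25,"tz":0,"rx":0,"ry":0,"rz":0},
    {"tx":-47,"ty":-48,"tz":0,"rx":0,"ry":0,"rz":0},
    {"tx":-63,"ty":-65,"tz":5,"rx":0,"ry":0,"rz":0},
    {"tx":-71,"ty":-73,"tz":12,"rx":0,"ry":0,"rz":0},
    {"tx":-71,"ty":-73,"tz":18,"rx":0,"ry":0,"rz":0},
    {"tx":-71,"ty":-73,"tz":18,"rx":0,"ry":0,"rz":0},
    {"tx":-71,"ty":-73,"tz":18,"rx":0,"ry":0,"rz":0}
  ]
}}

```text
t: 4.87
eef_pos: [0.6521, -0.0057, 0.0649]
orientation: [[-1.0, -0.002, -0.003], [-0.002, 1.0, 0.001], [0.003, 0.001, -1.0]]
contact_force: [-0.1, -0.5, 0.1]
opening: 0.0332
```

```bash
python3 go.py 0.655 -0.0106 0.026 1.57; python3 -c "
from h import *
im=snapshot('scene')[170:320,170:320,::-1]; cv2.imwrite('pics/c3.png',cv2.resize(im,None,fx=4,fy=4,interpolation=2))
"
```

```text
t 4.87 p [ 0.6521 -0.0057  0.0649] yawy 1.573 q [ 0.12  0.75 -0.31  1.88  0.39  0.57  1.13] F [-0.1 -0.5  0.1] op 0.0332
shift mm [-3.  -5.  38.9] rot [ 0.001 -0.003  0.003] yaw tgt 1.57
```

View pics/c3.png

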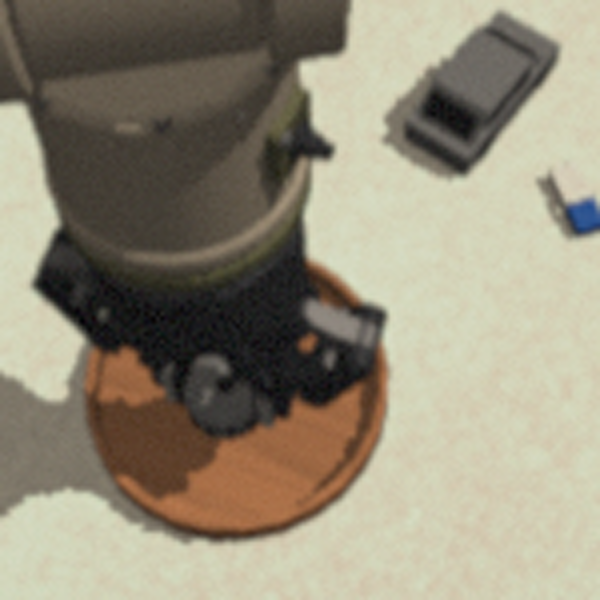

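Call:
{"name": "drive_tool", "arguments": {
  "plan": [
    {"tx":-3,"ty":-5,"tz":12,"rx":0,"ry":0,"rz":0},
    {"tx":-3,"ty":-5,"tz":24,"rx":0,"ry":0,"rz":0},
    {"tx":-3,"ty":-5,"tz":32,"rx":0,"ry":0,"rz":0},
    {"tx":-3,"ty":-5,"tz":36,"rx":0,"ry":0,"rz":0},
    {"tx":-3,"ty":-5,"tz":38,"rx":0,"ry":0,"rz":0},
    {"tx":-3,"ty":-5,"tz":39,"rx":0,"ry":0,"rz":0},
    {"tx":-3,"ty":-5,"tz":39,"rx":0,"ry":0,"rz":0}
  ]
}}

```text
t: 5.5
eef_pos: [0.6567, -0.0124, 0.0266]
orientation: [[-1.0, -0.0, -0.0], [-0.0, 1.0, 0.0], [0.0, 0.0, -1.0]]
contact_force: [0.4, 0.1, -1.0]
opening: 0.0333
```

```bash
python3 go.py 0.655 -0.0106 0.025 1.57
```

```text
t 5.5 p [ 0.6567 -0.0124  0.0266] yawy 1.571 q [ 0.11  0.81 -0.28  1.88  0.42  0.51  1.11] F [ 0.4  0.1 -1. ] op 0.0333
shift mm [1.7 1.8 1.6] rot [ 0.    -0.     0.001] yaw tgt 1.57
```

Call:
{"name": "drive_tool", "arguments": {
  "plan": [
    {"tx":0,"ty":0,"tz":1,"rx":0,"ry":0,"rz":0},
    {"tx":0,"ty":0,"tz":2,"rx":0,"ry":0,"rz":0},
    {"tx":0,"ty":0,"tz":2,"rx":0,"ry":0,"rz":0}
  ]
}}

```text
t: 5.75
eef_pos: [0.6571, -0.0126, 0.0253]
orientation: [[-1.0, -0.0, 0.001], [-0.0, 1.0, 0.0], [-0.001, 0.0, -1.0]]
contact_force: [-0.1, 0.3, 1.1]
opening: 0.0332
```

Call:
{"name": "drive_tool", "arguments": {
  "plan": [
    {"tx":0,"ty":0,"tz":0,"rx":0,"ry":0,"rz":0},
    {"tx":0,"ty":0,"tz":0,"rx":0,"ry":0,"rz":0},
    {"tx":0,"ty":0,"tz":0,"rx":0,"ry":0,"rz":0},
    {"tx":0,"ty":0,"tz":-10,"rx":0,"ry":0,"rz":0},
    {"tx":0,"ty":0,"tz":-30,"rx":0,"ry":0,"rz":0},
    {"tx":0,"ty":0,"tz":-60,"rx":0,"ry":0,"rz":0},
    {"tx":0,"ty":0,"tz":-75,"rx":0,"ry":0,"rz":0},
    {"tx":0,"ty":0,"tz":-75,"rx":0,"ry":0,"rz":0}
  ],
  "hand": 0.2
}}

```text
t: 6.42
eef_pos: [0.6588, -0.0125, 0.1042]
orientation: [[-1.0, -0.0, 0.006], [-0.0, 1.0, 0.0], [-0.006, 0.0, -1.0]]
contact_force: [0.5, -0.5, -0.4]
opening: 0.0514
```

```bash
python3 go.py 0.4427 0.064 0.10 1.19
```

```text
t 6.42 p [ 0.6588 -0.0125  0.1042] yawy 1.571 q [ 0.15  0.71 -0.34  1.85  0.37  0.64  1.16] F [ 0.5 -0.5 -0.4] op 0.0514
shift mm [216.1  76.5   3. ] rot [0.001 0.006 0.381] yaw tgt 1.19
```

Call:
{"name": "drive_tool", "arguments": {
  "plan": [
    {"tx":30,"ty":11,"tz":0,"rx":0,"ry":0,"rz":0.06},
    {"tx":65,"ty":23,"tz":0,"rx":0,"ry":0,"rz":0.14},
    {"tx":100,"ty":35,"tz":0,"rx":0,"ry":0,"rz":0.22},
    {"tx":135,"ty":48,"tz":0,"rx":0,"ry":0,"rz":0.3},
    {"tx":170,"ty":60,"tz":0,"rx":0,"ry":0,"rz":0.38},
    {"tx":200,"ty":71,"tz":0,"rx":0,"ry":0,"rz":0.38},
    {"tx":216,"ty":76,"tz":0,"rx":0,"ry":0,"rz":0.38},
    {"tx":216,"ty":76,"tz":20,"rx":0,"ry":0,"rz":0.38},
    {"tx":216,"ty":76,"tz":30,"rx":0,"ry":0,"rz":0.38},
    {"tx":216,"ty":76,"tz":30,"rx":0,"ry":0,"rz":0.38}
  ],
  "hand": 0.45
}}

```text
t: 7.25
eef_pos: [0.44, 0.0637, 0.0687]
orientation: [[-0.929, 0.37, -0.002], [0.37, 0.929, -0.001], [0.002, -0.001, -1.0]]
contact_force: [0.2, 0.1, 0.3]
opening: 0.0619
```

```bash
python3 go.py 0.4427 0.064 0.019 1.19; python3 -c "
from h import *
im=snapshot('scene')[150:310,170:340,::-1]; cv2.imwrite('pics/c4.png',cv2.resize(im,None,fx=3.5,fy=3.5,interpolation=2))
"
```

```text
t 7.25 p [0.44   0.0637 0.0687] yawy 1.192 q [-0.2   0.6  -0.1   2.36  0.31  0.19  0.6 ] F [0.2 0.1 0.3] op 0.0619
shift mm [-2.5  1.4 49.7] rot [-0.001 -0.002  0.002] yaw tgt 1.19
```

View pics/c4.png

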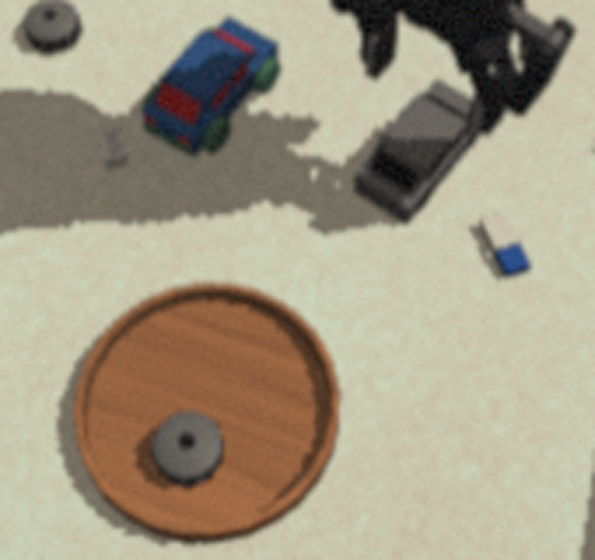

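Call:
{"name": "drive_tool", "arguments": {
  "plan": [
    {"tx":-2,"ty":1,"tz":15,"rx":0,"ry":0,"rz":0},
    {"tx":-2,"ty":1,"tz":30,"rx":0,"ry":0,"rz":0},
    {"tx":-2,"ty":1,"tz":42,"rx":0,"ry":0,"rz":0},
    {"tx":-2,"ty":1,"tz":49,"rx":0,"ry":0,"rz":0},
    {"tx":-2,"ty":1,"tz":49,"rx":0,"ry":0,"rz":0},
    {"tx":-2,"ty":1,"tz":49,"rx":0,"ry":0,"rz":0}
  ]
}}

```text
t: 7.8
eef_pos: [0.4436, 0.0632, 0.0207]
orientation: [[-0.929, 0.371, 0.001], [0.371, 0.929, -0.0], [-0.001, 0.0, -1.0]]
contact_force: [-0.1, -0.2, -0.3]
opening: 0.0618
```

```bash
python3 go.py 0.4427 0.064 0.019 1.19
```

```text
t 7.8 p [0.4436 0.0632 0.0207] yawy 1.19 q [-0.17  0.71 -0.14  2.37  0.96  0.11 -0.05] F [-0.1 -0.2 -0.3] op 0.0618
shift mm [1.2 0.4 1.7] rot [0.    0.001 0.   ] yaw tgt 1.19
```

Call:
{"name": "drive_tool", "arguments": {
  "plan": [
    {"tx":0,"ty":0,"tz":0,"rx":0,"ry":0,"rz":0},
    {"tx":0,"ty":0,"tz":0,"rx":0,"ry":0,"rz":0},
    {"tx":0,"ty":0,"tz":0,"rx":0,"ry":0,"rz":0},
    {"tx":0,"ty":0,"tz":0,"rx":0,"ry":0,"rz":0},
    {"tx":0,"ty":0,"tz":0,"rx":0,"ry":0,"rz":0}
  ],
  "hand": -1,
  "squeeze": 50
}}

```text
t: 8.22
eef_pos: [0.4435, 0.0632, 0.0215]
orientation: [[-0.929, 0.371, 0.001], [0.371, 0.929, -0.001], [-0.001, 0.0, -1.0]]
contact_force: [0.3, -2.1, 6.9]
opening: 0.0387
```

Call:
{"name": "drive_tool", "arguments": {
  "plan": [
    {"tx":0,"ty":0,"tz":-4,"rx":0,"ry":0,"rz":0},
    {"tx":0,"ty":0,"tz":-12,"rx":0,"ry":0,"rz":0},
    {"tx":0,"ty":0,"tz":-25,"rx":0,"ry":0,"rz":0},
    {"tx":0,"ty":0,"tz":-40,"rx":0,"ry":0,"rz":0},
    {"tx":0,"ty":0,"tz":-50,"rx":0,"ry":0,"rz":0},
    {"tx":0,"ty":0,"tz":-50,"rx":0,"ry":0,"rz":0}
  ]
}}

```text
t: 8.72
eef_pos: [0.4436, 0.0633, 0.0727]
orientation: [[-0.928, 0.372, 0.002], [0.372, 0.928, 0.001], [-0.002, 0.001, -1.0]]
contact_force: [0.5, 0.4, -0.4]
opening: 0.0384
```

```bash
python3 go.py 0.6218 0.2646 0.075 1.57; python3 -c "
from h import *
im=snapshot('scene')[130:250,200:350,::-1]; cv2.imwrite('pics/c5.png',cv2.resize(im,None,fx=4,fy=4,interpolation=2))
"
```

```text
t 8.72 p [0.4436 0.0633 0.0727] yawy 1.19 q [ 0.01  0.61 -0.39  2.34  0.81  0.31  0.09] F [ 0.5  0.4 -0.4] op 0.0384
shift mm [-90.7 253.1  -1.8] rot [ 0.001  0.002 -0.38 ] yaw tgt 1.57
```

View pics/c5.png

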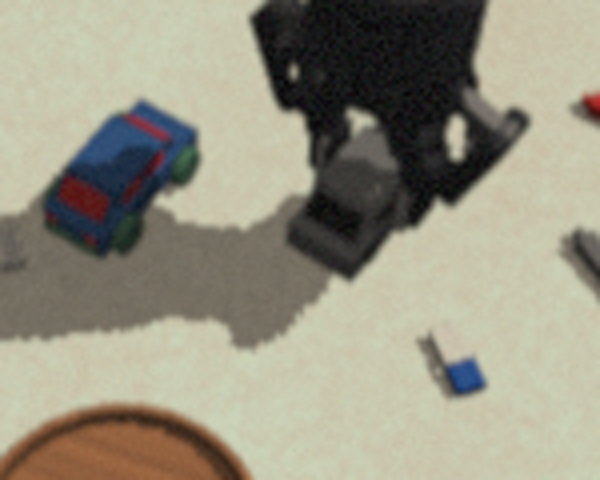

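Call:
{"name": "drive_tool", "arguments": {
  "plan": [
    {"tx":-6,"ty":16,"tz":0,"rx":0,"ry":0,"rz":-0.02},
    {"tx":-17,"ty":45,"tz":0,"rx":0,"ry":0,"rz":-0.06},
    {"tx":-29,"ty":78,"tz":0,"rx":0,"ry":0,"rz":-0.12},
    {"tx":-41,"ty":113,"tz":0,"rx":0,"ry":0,"rz":-0.18},
    {"tx":-54,"ty":148,"tz":0,"rx":0,"ry":0,"rz":-0.24},
    {"tx":-66,"ty":183,"tz":0,"rx":0,"ry":0,"rz":-0.3},
    {"tx":-79,"ty":216,"tz":0,"rx":0,"ry":0,"rz":-0.36},
    {"tx":-87,"ty":240,"tz":0,"rx":0,"ry":0,"rz":-0.38},
    {"tx":-91,"ty":253,"tz":0,"rx":0,"ry":0,"rz":-0.38},
    {"tx":-91,"ty":253,"tz":0,"rx":0,"ry":0,"rz":-0.38}
  ]
}}

```text
t: 9.6
eef_pos: [0.6223, 0.2681, 0.0695]
orientation: [[-1.0, -0.002, 0.0], [-0.002, 1.0, 0.002], [-0.0, 0.002, -1.0]]
contact_force: [0.1, -0.3, -0.6]
opening: 0.0386
```

```bash
python3 go.py 0.6218 0.2646 0.0275 1.57
```

```text
t 9.6 p [0.6223 0.2681 0.0695] yawy 1.573 q [-0.1   0.83 -0.63  1.81  0.7   0.74  0.46] F [ 0.1 -0.3 -0.6] op 0.0386
shift mm [ 0.5 -3.6 42. ] rot [0.002 0.    0.003] yaw tgt 1.57
```

Call:
{"name": "drive_tool", "arguments": {
  "plan": [
    {"tx":0,"ty":-3,"tz":12,"rx":0,"ry":0,"rz":0},
    {"tx":0,"ty":-3,"tz":25,"rx":0,"ry":0,"rz":0},
    {"tx":0,"ty":-3,"tz":35,"rx":0,"ry":0,"rz":0},
    {"tx":0,"ty":-3,"tz":40,"rx":0,"ry":0,"rz":0},
    {"tx":0,"ty":-3,"tz":42,"rx":0,"ry":0,"rz":0},
    {"tx":0,"ty":-3,"tz":42,"rx":0,"ry":0,"rz":0},
    {"tx":0,"ty":-3,"tz":42,"rx":0,"ry":0,"rz":0}
  ]
}}

```text
t: 10.18
eef_pos: [0.6213, 0.2617, 0.0289]
orientation: [[-1.0, -0.0, 0.0], [-0.0, 1.0, 0.0], [-0.0, 0.0, -1.0]]
contact_force: [-0.6, -0.1, -1.1]
opening: 0.0388
```

```bash
python3 go.py 0.6218 0.2646 0.0265 1.57; python3 -c "
from h import *
im=snapshot('scene')[230:360,310:450,::-1]; cv2.imwrite('pics/c6.png',cv2.resize(im,None,fx=4,fy=4,interpolation=2))
"
```

```text
t 10.18 p [0.6213 0.2617 0.0289] yawy 1.571 q [-0.12  0.88 -0.59  1.83  0.75  0.68  0.42] F [-0.6 -0.1 -1.1] op 0.0388
shift mm [-0.5  2.9  2.4] rot [0.    0.    0.001] yaw tgt 1.57
```

View pics/c6.png

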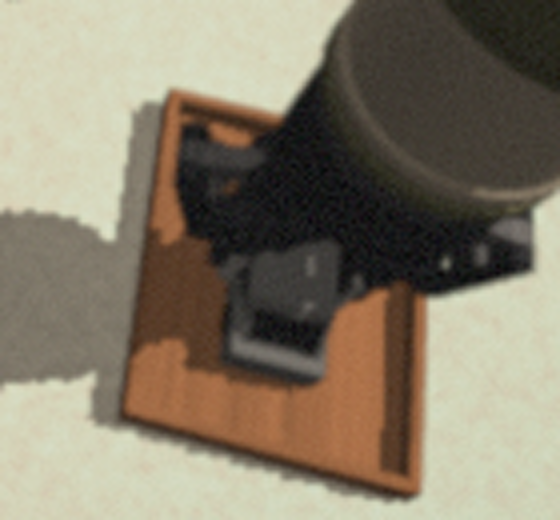

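Body hovers inside the tray. Lower the last ~2.5 mm and release.

Call:
{"name": "drive_tool", "arguments": {
  "plan": [
    {"tx":0,"ty":0,"tz":1,"rx":0,"ry":0,"rz":0},
    {"tx":0,"ty":0,"tz":2,"rx":0,"ry":0,"rz":0},
    {"tx":0,"ty":0,"tz":2.5,"rx":0,"ry":0,"rz":0},
    {"tx":0,"ty":0,"tz":2.5,"rx":0,"ry":0,"rz":0}
  ]
}}

```text
t: 10.57
eef_pos: [0.6215, 0.2618, 0.0266]
orientation: [[-1.0, -0.0, 0.001], [-0.0, 1.0, 0.0], [-0.001, 0.0, -1.0]]
contact_force: [0.4, -0.6, 0.9]
opening: 0.0386
```

Call:
{"name": "drive_tool", "arguments": {
  "plan": [
    {"tx":0,"ty":0,"tz":0,"rx":0,"ry":0,"rz":0},
    {"tx":0,"ty":0,"tz":0,"rx":0,"ry":0,"rz":0},
    {"tx":0,"ty":0,"tz":0,"rx":0,"ry":0,"rz":0},
    {"tx":0,"ty":0,"tz":-10,"rx":0,"ry":0,"rz":0},
    {"tx":0,"ty":0,"tz":-30,"rx":0,"ry":0,"rz":0},
    {"tx":0,"ty":0,"tz":-60,"rx":0,"ry":0,"rz":0},
    {"tx":0,"ty":0,"tz":-75,"rx":0,"ry":0,"rz":0},
    {"tx":0,"ty":0,"tz":-75,"rx":0,"ry":0,"rz":0}
  ],
  "hand": 0.3
}}

```text
t: 11.23
eef_pos: [0.6229, 0.2631, 0.1056]
orientation: [[-1.0, -0.0, 0.005], [-0.0, 1.0, 0.003], [-0.005, 0.003, -1.0]]
contact_force: [0.6, 0.2, -1.0]
opening: 0.0556
```

```bash
python3 go.py 0.4232 0.1968 0.085 2.345
```

```text
t 11.23 p [0.6229 0.2631 0.1056] yawy 1.571 q [-0.08  0.79 -0.66  1.8   0.66  0.79  0.49] F [ 0.6  0.2 -1. ] op 0.0556
shift mm [199.8 -66.3  19.4] rot [ 0.001  0.006 -0.774] yaw tgt 2.345
```

```bash
python3 - <<'E'
from h import *
R=[]
for n in("top","scene"):
    im=snapshot(n); cv2.imwrite(f"pics/{n}7.png",im[:,:,::-1])
    for nm in ('axle_1','car_body'):
        for d in outline_of(n,nm): R.append((n,nm,d,im))
for n,nm,d,im in R:
    ms=d["pixels"]
    if ms.sum()<20 or ms.sum()>2500: continue
    print(n,nm,round(d["score"],2),np.round(d["xy"]),ms.sum(),im[ms].mean(0).round(),*fit(n,nm,ms,.005 if nm=='car_body' else 0))
E
```

```text
top axle_1 0.76 [161. 249.] 194 [192.  61.  50.] [0.3135 0.197  1.2179] 0.142
top axle_1 0.73 [396. 230.] 238 [61. 58. 52.] [ 0.3553 -0.318   2.7351] 0.102
top axle_1 0.47 [369. 270.] 198 [121.  60.  15.] [ 0.2693 -0.2488 -0.2522] 0.185
top axle_1 0.43 [156. 194.] 49 [123. 119. 105.] [0.4353 0.2125 0.8937] 2.899
top car_body 0.29 [112. 121.] 752 [128.  78.  39.] [0.5873 0.3075 3.4957] 0.391
scene axle_1 0.77 [359. 161.] 169 [142.  53.  48.] [0.3114 0.1967 4.2706] 0.39
scene axle_1 0.75 [184. 110.] 161 [110.  70.  47.] [ 0.2688 -0.2499  2.8868] 0.137
scene axle_1 0.65 [143. 129.] 217 [67. 64. 59.] [ 0.3538 -0.3197  2.7666] 0.119
scene axle_1 0.52 [352. 202.] 252 [99. 96. 88.] [0.42   0.1965 0.7585] 0.088
scene car_body 0.83 [377. 300.] 1240 [74. 69. 65.] [ 0.6195  0.2625 -0.0366] 0.202
```

View pics/top7.png

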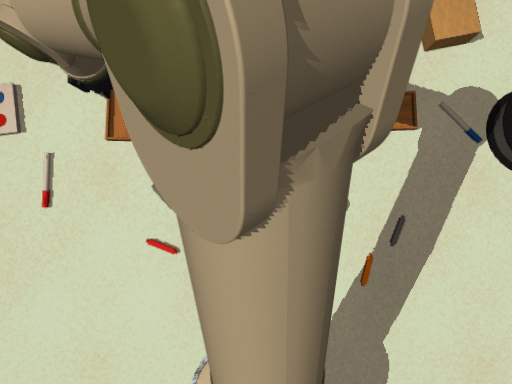

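```bash
sed -i 's/^    ps+=np.pi.*/    ps+=0 if len(sys.argv)>5 else np.pi*round((c-ps)\/np.pi)/' go.py; python3 go.py 0.4215 0.1967 0.085 -0.807 1
```

```text
t 11.53 p [0.6208 0.2614 0.1003] yawy 1.571 q [-0.08  0.79 -0.66  1.8   0.67  0.79  0.49] F [ 0.2 -0.2  0.6] op 0.0553
shift mm [199.3 -64.6  15.6] rot [-2.000e-03  0.000e+00  2.378e+00] yaw tgt -0.807
```

Call:
{"name": "drive_tool", "arguments": {
  "plan": [
    {"tx":12,"ty":-4,"tz":0,"rx":0,"ry":0,"rz":0.12},
    {"tx":35,"ty":-11,"tz":0,"rx":0,"ry":0,"rz":0.24},
    {"tx":60,"ty":-19,"tz":0,"rx":0,"ry":0,"rz":0.36},
    {"tx":90,"ty":-29,"tz":0,"rx":0,"ry":0,"rz":0.48},
    {"tx":120,"ty":-39,"tz":0,"rx":0,"ry":0,"rz":0.6},
    {"tx":150,"ty":-49,"tz":0,"rx":0,"ry":0,"rz":0.72},
    {"tx":175,"ty":-57,"tz":0,"rx":0,"ry":0,"rz":0.84},
    {"tx":192,"ty":-62,"tz":0,"rx":0,"ry":0,"rz":0.96},
    {"tx":199,"ty":-65,"tz":0,"rx":0,"ry":0,"rz":1.08},
    {"tx":199,"ty":-65,"tz":0,"rx":0,"ry":0,"rz":1.2}
  ],
  "hand": -0.2
}}

```text
t: 12.37
eef_pos: [0.4199, 0.1956, 0.101]
orientation: [[-0.358, 0.934, -0.002], [0.934, 0.358, -0.002], [-0.001, -0.003, -1.0]]
contact_force: [-0.5, 0.5, -0.2]
opening: 0.0342
```

```bash
python3 go.py 0.4215 0.1967 0.085 -0.807 1
```

```text
t 12.37 p [0.4199 0.1956 0.101 ] yawy 0.366 q [-0.37  0.55 -0.27  2.3   0.43  0.34 -0.64] F [-0.5  0.5 -0.2] op 0.0342
shift mm [ 0.4  1.9 16. ] rot [-0.002  0.002  1.173] yaw tgt -0.807
```

Call:
{"name": "drive_tool", "arguments": {
  "plan": [
    {"tx":0,"ty":0,"tz":0,"rx":0,"ry":0,"rz":0.12},
    {"tx":0,"ty":0,"tz":0,"rx":0,"ry":0,"rz":0.24},
    {"tx":0,"ty":0,"tz":0,"rx":0,"ry":0,"rz":0.36},
    {"tx":0,"ty":0,"tz":0,"rx":0,"ry":0,"rz":0.48},
    {"tx":0,"ty":0,"tz":0,"rx":0,"ry":0,"rz":0.6},
    {"tx":0,"ty":0,"tz":0,"rx":0,"ry":0,"rz":0.72},
    {"tx":0,"ty":0,"tz":10,"rx":0,"ry":0,"rz":0.84},
    {"tx":0,"ty":0,"tz":20,"rx":0,"ry":0,"rz":0.96},
    {"tx":0,"ty":2,"tz":30,"rx":0,"ry":0,"rz":1.08},
    {"tx":0,"ty":2,"tz":40,"rx":0,"ry":0,"rz":1.17}
  ]
}}

```text
t: 13.2
eef_pos: [0.4243, 0.1976, 0.0605]
orientation: [[0.721, 0.693, 0.0], [0.693, -0.721, -0.001], [-0.0, 0.0, -1.0]]
contact_force: [-0.5, -0.0, 0.5]
opening: 0.0342
```

Call:
{"name": "drive_tool", "arguments": {
  "plan": [
    {"tx":0,"ty":0,"tz":0,"rx":0,"ry":0,"rz":0},
    {"tx":0,"ty":0,"tz":0,"rx":0,"ry":0,"rz":0},
    {"tx":0,"ty":0,"tz":0,"rx":0,"ry":0,"rz":0}
  ]
}}

```text
t: 13.45
eef_pos: [0.424, 0.1974, 0.0613]
orientation: [[0.714, 0.7, -0.001], [0.7, -0.714, -0.0], [-0.001, -0.0, -1.0]]
contact_force: [0.5, 0.1, 0.4]
opening: 0.0343
```

```bash
python3 go.py 0.4215 0.1967 0.02 -0.807 1;  python3 -c "
from h import *
im=snapshot('scene')[130:250,300:440,::-1]; cv2.imwrite('pics/c8.png',cv2.resize(im,None,fx=5,fy=5,interpolation=2))
p=observe()['eef_pos']
print([(proj('scene',[p-[0,0,d]])[0]-[300,130])*5 for d in (.005,.014,.02)])
"
```

```text
t 13.45 p [0.424  0.1974 0.0613] yawy -0.796 q [-0.56  0.63  0.01  2.32 -0.02  0.19 -1.34] F [0.5 0.1 0.4] op 0.0343
shift mm [-2.3 -1.2 41.3] rot [-0.     0.001  0.011] yaw tgt -0.807
[array([298.05331383, 288.08837834]), array([292.56954966, 300.75790097]), array([288.97733179, 309.05558817])]
```

View pics/c8.png

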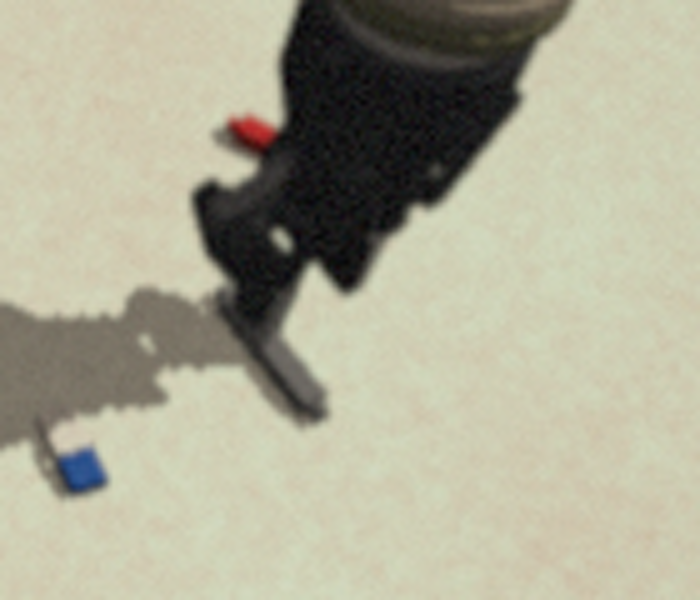

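Call:
{"name": "drive_tool", "arguments": {
  "plan": [
    {"tx":-2,"ty":-1,"tz":15,"rx":0,"ry":0,"rz":0.01},
    {"tx":-2,"ty":-1,"tz":27,"rx":0,"ry":0,"rz":0.01},
    {"tx":-2,"ty":-1,"tz":36,"rx":0,"ry":0,"rz":0.01},
    {"tx":-2,"ty":-1,"tz":36,"rx":0,"ry":0,"rz":0.01},
    {"tx":-2,"ty":-1,"tz":36,"rx":0,"ry":0,"rz":0.01}
  ]
}}

```text
t: 13.92
eef_pos: [0.4221, 0.1965, 0.0253]
orientation: [[0.722, 0.691, -0.0], [0.691, -0.722, -0.0], [-0.0, 0.0, -1.0]]
contact_force: [1.0, -1.0, -0.2]
opening: 0.0346
```

Call:
{"name": "drive_tool", "arguments": {
  "plan": [
    {"tx":0,"ty":0,"tz":3,"rx":0,"ry":0,"rz":0},
    {"tx":0,"ty":0,"tz":4,"rx":0,"ry":0,"rz":0},
    {"tx":0,"ty":0,"tz":4,"rx":0,"ry":0,"rz":0}
  ]
}}

```text
t: 14.17
eef_pos: [0.4224, 0.1967, 0.0217]
orientation: [[0.723, 0.691, 0.001], [0.691, -0.723, 0.0], [0.001, 0.0, -1.0]]
contact_force: [0.2, -0.2, 1.0]
opening: 0.0341
```

```bash
python3 go.py 0.4215 0.1967 0.018 -0.807 1;  python3 -c "
from h import *
im=snapshot('scene')[150:240,310:420,::-1]; cv2.imwrite('pics/c9.png',cv2.resize(im,None,fx=6,fy=6,interpolation=2))
"
```

```text
t 14.17 p [0.4224 0.1967 0.0217] yawy -0.808 q [-0.51  0.71 -0.07  2.34  0.44  0.11 -1.81] F [ 0.2 -0.2  1. ] op 0.0341
shift mm [-0.6 -0.6  3.7] rot [ 0.    -0.001 -0.001] yaw tgt -0.807
```

View pics/c9.png

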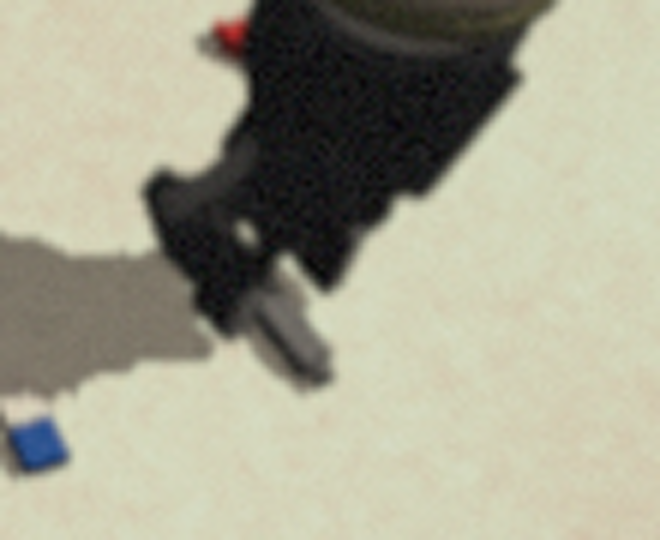

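Call:
{"name": "drive_tool", "arguments": {
  "plan": [
    {"tx":0,"ty":0,"tz":1.5,"rx":0,"ry":0,"rz":0},
    {"tx":0,"ty":0,"tz":3,"rx":0,"ry":0,"rz":0},
    {"tx":0,"ty":0,"tz":3,"rx":0,"ry":0,"rz":0}
  ]
}}

```text
t: 14.47
eef_pos: [0.4222, 0.1967, 0.0186]
orientation: [[0.723, 0.691, 0.0], [0.691, -0.723, 0.0], [0.0, 0.0, -1.0]]
contact_force: [-0.8, 0.6, -0.7]
opening: 0.0345
```

Call:
{"name": "drive_tool", "arguments": {
  "plan": [
    {"tx":0,"ty":0,"tz":0,"rx":0,"ry":0,"rz":0},
    {"tx":0,"ty":0,"tz":0,"rx":0,"ry":0,"rz":0},
    {"tx":0,"ty":0,"tz":0,"rx":0,"ry":0,"rz":0},
    {"tx":0,"ty":0,"tz":0,"rx":0,"ry":0,"rz":0},
    {"tx":0,"ty":0,"tz":0,"rx":0,"ry":0,"rz":0}
  ],
  "hand": -1,
  "squeeze": 40
}}

```text
t: 14.88
eef_pos: [0.4222, 0.1968, 0.0187]
orientation: [[0.723, 0.69, 0.001], [0.69, -0.723, 0.0], [0.0, 0.0, -1.0]]
contact_force: [-0.2, -0.2, 6.1]
opening: 0.0107
```

Call:
{"name": "drive_tool", "arguments": {
  "plan": [
    {"tx":0,"ty":0,"tz":-4,"rx":0,"ry":0,"rz":0},
    {"tx":0,"ty":0,"tz":-12,"rx":0,"ry":0,"rz":0},
    {"tx":0,"ty":0,"tz":-25,"rx":0,"ry":0,"rz":0},
    {"tx":0,"ty":0,"tz":-40,"rx":0,"ry":0,"rz":0},
    {"tx":0,"ty":0,"tz":-55,"rx":0,"ry":0,"rz":0},
    {"tx":0,"ty":0,"tz":-65,"rx":0,"ry":0,"rz":0},
    {"tx":0,"ty":0,"tz":-70,"rx":0,"ry":0,"rz":0},
    {"tx":0,"ty":0,"tz":-70,"rx":0,"ry":0,"rz":0}
  ]
}}

```text
t: 15.55
eef_pos: [0.4226, 0.1968, 0.0897]
orientation: [[0.724, 0.69, 0.002], [0.69, -0.724, 0.001], [0.002, 0.0, -1.0]]
contact_force: [-0.6, -0.1, -0.4]
opening: 0.0104
```

```bash
python3 go.py 0.6197 -0.214 0.09 0.027 1;  python3 -c "
from h import *
im=snapshot('scene')[130:250,300:440,::-1]; cv2.imwrite('pics/c10.png',cv2.resize(im,None,fx=5,fy=5,interpolation=2))
"
```

```text
t 15.55 p [0.4226 0.1968 0.0897] yawy -0.81 q [-0.37  0.57 -0.26  2.3   0.48  0.31 -1.86] F [-0.6 -0.1 -0.4] op 0.0104
shift mm [-1.406e+02  4.334e+02 -4.000e-01] rot [ 0.001 -0.002 -0.837] yaw tgt 0.027
```

View pics/c10.png

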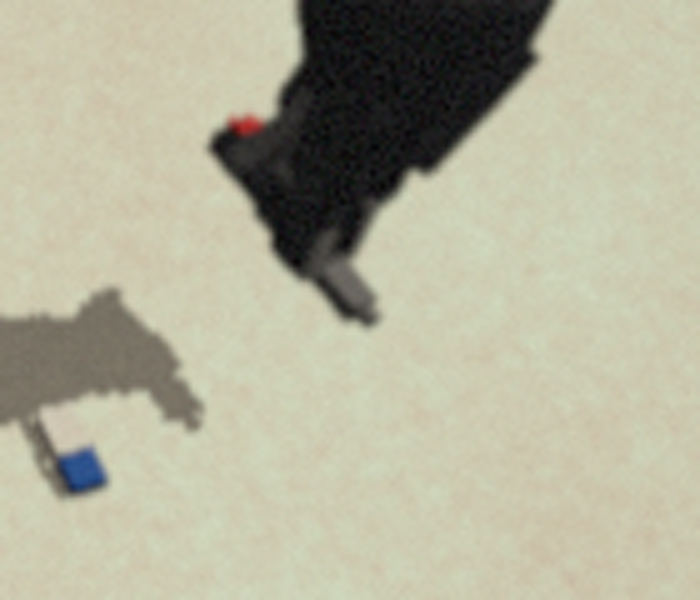

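Call:
{"name": "drive_tool", "arguments": {
  "plan": [
    {"tx":-5,"ty":15,"tz":0,"rx":0,"ry":0,"rz":-0.05},
    {"tx":-14,"ty":43,"tz":0,"rx":0,"ry":0,"rz":-0.12},
    {"tx":-25,"ty":78,"tz":0,"rx":0,"ry":0,"rz":-0.2},
    {"tx":-37,"ty":114,"tz":0,"rx":0,"ry":0,"rz":-0.28},
    {"tx":-49,"ty":150,"tz":0,"rx":0,"ry":0,"rz":-0.36},
    {"tx":-60,"ty":186,"tz":0,"rx":0,"ry":0,"rz":-0.44},
    {"tx":-72,"ty":222,"tz":0,"rx":0,"ry":0,"rz":-0.52},
    {"tx":-84,"ty":258,"tz":0,"rx":0,"ry":0,"rz":-0.6},
    {"tx":-95,"ty":293,"tz":0,"rx":0,"ry":0,"rz":-0.68},
    {"tx":-104,"ty":320,"tz":0,"rx":0,"ry":0,"rz":-0.76}
  ]
}}

```text
t: 16.43
eef_pos: [0.5681, -0.11, 0.0872]
orientation: [[0.048, 0.999, -0.001], [0.999, -0.048, -0.0], [-0.0, -0.001, -1.0]]
contact_force: [0.6, 0.2, -0.4]
opening: 0.0104
```

```bash
python3 go.py 0.6185 -0.214 0.07 0.027 1
```

```text
t 16.43 p [ 0.5681 -0.11    0.0872] yawy -0.048 q [ 0.5   0.72 -0.61  2.03  0.71  0.61 -0.65] F [ 0.6  0.2 -0.4] op 0.0104
shift mm [-101.5   55.3   17.1] rot [-0.001  0.    -0.075] yaw tgt 0.027
```

Call:
{"name": "drive_tool", "arguments": {
  "plan": [
    {"tx":-20,"ty":11,"tz":0,"rx":0,"ry":0,"rz":-0.03},
    {"tx":-48,"ty":26,"tz":0,"rx":0,"ry":0,"rz":-0.06},
    {"tx":-75,"ty":41,"tz":0,"rx":0,"ry":0,"rz":-0.075},
    {"tx":-93,"ty":51,"tz":5,"rx":0,"ry":0,"rz":-0.075},
    {"tx":-101,"ty":55,"tz":17,"rx":0,"ry":0,"rz":-0.075},
    {"tx":-101,"ty":55,"tz":22,"rx":0,"ry":0,"rz":-0.075},
    {"tx":-101,"ty":55,"tz":22,"rx":0,"ry":0,"rz":-0.075},
    {"tx":-101,"ty":55,"tz":22,"rx":0,"ry":0,"rz":-0.075}
  ]
}}

```text
t: 17.1
eef_pos: [0.6168, -0.2077, 0.0654]
orientation: [[-0.029, 1.0, -0.002], [1.0, 0.029, 0.002], [0.002, -0.002, -1.0]]
contact_force: [0.2, 0.2, 0.2]
opening: 0.0106
```

```bash
python3 go.py 0.6185 -0.214 0.024 0.027 1; python3 -c "
from h import *
im=snapshot('scene')[160:300,40:210,::-1]; cv2.imwrite('pics/c11.png',cv2.resize(im,None,fx=4,fy=4,interpolation=2))
"
```

```text
t 17.1 p [ 0.6168 -0.2077  0.0654] yawy 0.029 q [ 0.64  0.82 -0.63  1.87  0.73  0.7  -0.4 ] F [0.2 0.2 0.2] op 0.0106
shift mm [-6.5  1.6 41.4] rot [-0.002 -0.002  0.002] yaw tgt 0.027
```

View pics/c11.png

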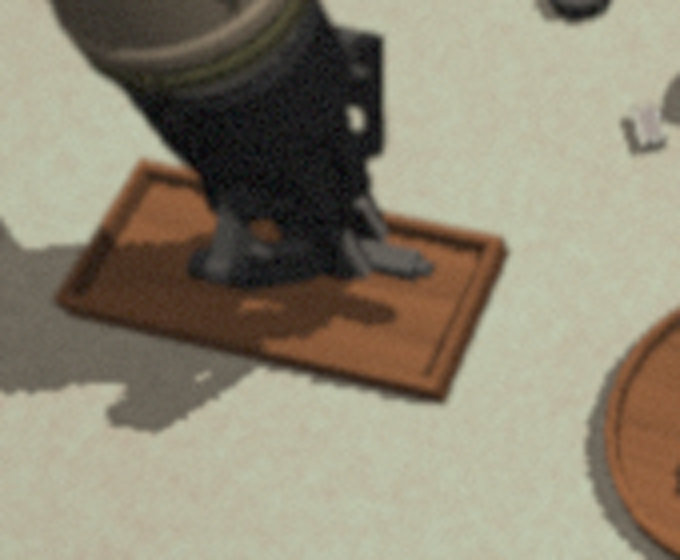

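Call:
{"name": "drive_tool", "arguments": {
  "plan": [
    {"tx":-6,"ty":1.5,"tz":12,"rx":0,"ry":0,"rz":0},
    {"tx":-6,"ty":1.5,"tz":24,"rx":0,"ry":0,"rz":0},
    {"tx":-6,"ty":1.5,"tz":34,"rx":0,"ry":0,"rz":0},
    {"tx":-6,"ty":1.5,"tz":38,"rx":0,"ry":0,"rz":0},
    {"tx":-6,"ty":1.5,"tz":40,"rx":0,"ry":0,"rz":0},
    {"tx":-6,"ty":1.5,"tz":40,"rx":0,"ry":0,"rz":0},
    {"tx":-6,"ty":1.5,"tz":40,"rx":0,"ry":0,"rz":0}
  ]
}}

```text
t: 17.73
eef_pos: [0.6195, -0.2158, 0.0263]
orientation: [[-0.026, 1.0, 0.0], [1.0, 0.026, 0.0], [0.0, 0.0, -1.0]]
contact_force: [0.0, 0.8, 0.5]
opening: 0.0105
```

```bash
python3 go.py 0.6185 -0.214 0.0237 0.027 1
```

```text
t 17.73 p [ 0.6195 -0.2158  0.0263] yawy 0.026 q [ 0.62  0.87 -0.59  1.87  0.78  0.65 -0.43] F [0.  0.8 0.5] op 0.0105
shift mm [ 1.8 -0.9  2.6] rot [ 0.    -0.    -0.001] yaw tgt 0.027
```

Call:
{"name": "drive_tool", "arguments": {
  "plan": [
    {"tx":0,"ty":0,"tz":1,"rx":0,"ry":0,"rz":0},
    {"tx":0,"ty":0,"tz":2,"rx":0,"ry":0,"rz":0},
    {"tx":0,"ty":0,"tz":2.6,"rx":0,"ry":0,"rz":0},
    {"tx":0,"ty":0,"tz":2.6,"rx":0,"ry":0,"rz":0}
  ]
}}

```text
t: 18.07
eef_pos: [0.6194, -0.2162, 0.0238]
orientation: [[-0.026, 1.0, 0.0], [1.0, 0.026, -0.0], [-0.0, 0.0, -1.0]]
contact_force: [-0.1, 0.2, -0.9]
opening: 0.0107
```

Call:
{"name": "drive_tool", "arguments": {
  "plan": [
    {"tx":0,"ty":0,"tz":0,"rx":0,"ry":0,"rz":0},
    {"tx":0,"ty":0,"tz":0,"rx":0,"ry":0,"rz":0},
    {"tx":0,"ty":0,"tz":0,"rx":0,"ry":0,"rz":0},
    {"tx":0,"ty":0,"tz":-10,"rx":0,"ry":0,"rz":0},
    {"tx":0,"ty":0,"tz":-30,"rx":0,"ry":0,"rz":0},
    {"tx":0,"ty":0,"tz":-60,"rx":0,"ry":0,"rz":0},
    {"tx":0,"ty":0,"tz":-75,"rx":0,"ry":0,"rz":0},
    {"tx":0,"ty":0,"tz":-75,"rx":0,"ry":0,"rz":0}
  ],
  "hand": -0.4
}}

```text
t: 18.73
eef_pos: [0.6214, -0.2162, 0.103]
orientation: [[-0.026, 1.0, 0.006], [1.0, 0.026, -0.001], [-0.002, 0.006, -1.0]]
contact_force: [1.0, -0.1, 0.0]
opening: 0.0255
```

```bash
python3 go.py 0.3548 -0.3188 0.085 -1.97; python3 -c "
from h import *
im=snapshot('scene')[100:300,20:220,::-1]; cv2.imwrite('pics/c12.png',cv2.resize(im,None,fx=3,fy=3,interpolation=2))
"
```

```text
t 18.73 p [ 0.6214 -0.2162  0.103 ] yawy 0.026 q [ 0.67  0.78 -0.67  1.84  0.68  0.76 -0.35] F [ 1.  -0.1  0. ] op 0.0255
shift mm [ -95.6 -269.2   16.6] rot [ 0.004  0.005 -1.146] yaw tgt 1.172
```

View pics/c12.png

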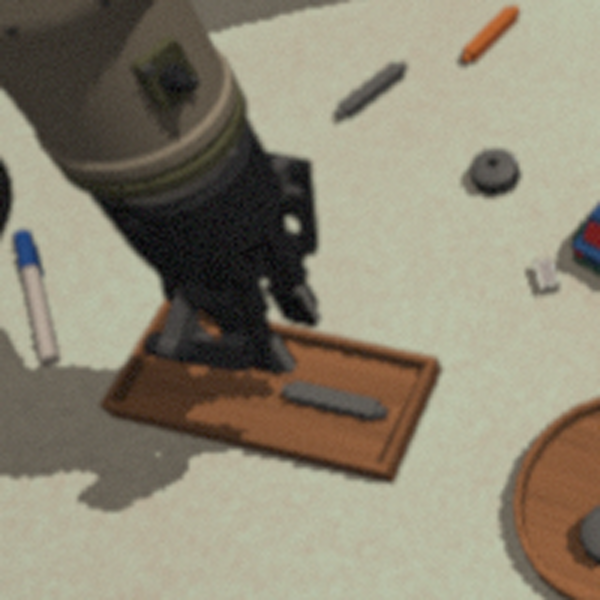

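Call:
{"name": "drive_tool", "arguments": {
  "plan": [
    {"tx":-5,"ty":-15,"tz":0,"rx":0,"ry":0,"rz":-0.1},
    {"tx":-15,"ty":-43,"tz":0,"rx":0,"ry":0,"rz":-0.22},
    {"tx":-27,"ty":-77,"tz":0,"rx":0,"ry":0,"rz":-0.34},
    {"tx":-39,"ty":-112,"tz":0,"rx":0,"ry":0,"rz":-0.46},
    {"tx":-52,"ty":-147,"tz":0,"rx":0,"ry":0,"rz":-0.58},
    {"tx":-64,"ty":-182,"tz":0,"rx":0,"ry":0,"rz":-0.7},
    {"tx":-77,"ty":-217,"tz":0,"rx":0,"ry":0,"rz":-0.82},
    {"tx":-89,"ty":-250,"tz":0,"rx":0,"ry":0,"rz":-0.94},
    {"tx":-96,"ty":-269,"tz":0,"rx":0,"ry":0,"rz":-1.06},
    {"tx":-96,"ty":-269,"tz":5,"rx":0,"ry":0,"rz":-1.15}
  ],
  "hand": -0.2
}}

```text
t: 19.62
eef_pos: [0.3471, -0.3208, 0.0929]
orientation: [[-0.924, 0.383, -0.005], [0.383, 0.924, -0.0], [0.005, -0.002, -1.0]]
contact_force: [-0.0, -0.5, -0.2]
opening: 0.0341
```

Call:
{"name": "drive_tool", "arguments": {
  "plan": [
    {"tx":0,"ty":0,"tz":0,"rx":0,"ry":0,"rz":0},
    {"tx":0,"ty":0,"tz":0,"rx":0,"ry":0,"rz":0}
  ]
}}

```text
t: 19.78
eef_pos: [0.3528, -0.3189, 0.0933]
orientation: [[-0.922, 0.388, -0.0], [0.388, 0.922, 0.001], [0.001, 0.001, -1.0]]
contact_force: [0.6, 0.1, -0.4]
opening: 0.0341
```

```bash
python3 go.py 0.3546 -0.3188 0.026 1.18 1
```

```text
t 19.78 p [ 0.3528 -0.3189  0.0933] yawy 1.172 q [ 1.24  0.73 -0.92  2.25  1.02  0.67  0.73] F [ 0.6  0.1 -0.4] op 0.0341
shift mm [-1.6  0.7 67.3] rot [ 0.001 -0.001 -0.008] yaw tgt 1.18
```

Call:
{"name": "drive_tool", "arguments": {
  "plan": [
    {"tx":-1.5,"ty":0.5,"tz":20,"rx":0,"ry":0,"rz":-0.01},
    {"tx":-1.5,"ty":0.5,"tz":40,"rx":0,"ry":0,"rz":-0.01},
    {"tx":-1.5,"ty":0.5,"tz":55,"rx":0,"ry":0,"rz":-0.01},
    {"tx":-1.5,"ty":0.5,"tz":65,"rx":0,"ry":0,"rz":-0.01},
    {"tx":-1.5,"ty":0.5,"tz":67,"rx":0,"ry":0,"rz":-0.01},
    {"tx":-1.5,"ty":0.5,"tz":67,"rx":0,"ry":0,"rz":-0.01}
  ]
}}

```text
t: 20.28
eef_pos: [0.3553, -0.3183, 0.0263]
orientation: [[-0.927, 0.376, -0.0], [0.376, 0.927, 0.001], [0.001, 0.001, -1.0]]
contact_force: [0.1, -0.2, 0.7]
opening: 0.0338
```

```bash
python3 go.py 0.3546 -0.3188 0.0187 1.18 1; python3 -c "
from h import *
im=snapshot('scene')[90:190,90:210,::-1]; cv2.imwrite('pics/c13.png',cv2.resize(im,None,fx=5,fy=5,interpolation=2))
"
```

```text
t 20.28 p [ 0.3553 -0.3183  0.0263] yawy 1.186 q [ 1.15  0.83 -0.8   2.28  1.24  0.59  0.54] F [ 0.1 -0.2  0.7] op 0.0338
shift mm [ 0.5 -0.7  7.6] rot [ 0.001 -0.001  0.006] yaw tgt 1.18
```

View pics/c13.png

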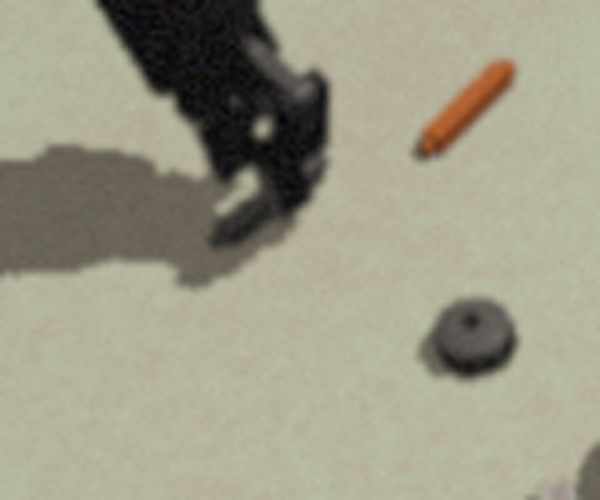

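Call:
{"name": "drive_tool", "arguments": {
  "plan": [
    {"tx":0,"ty":0,"tz":3,"rx":0,"ry":0,"rz":0},
    {"tx":0,"ty":0,"tz":6,"rx":0,"ry":0,"rz":0},
    {"tx":0,"ty":0,"tz":7.5,"rx":0,"ry":0,"rz":0},
    {"tx":0,"ty":0,"tz":7.5,"rx":0,"ry":0,"rz":0}
  ]
}}

```text
t: 20.67
eef_pos: [0.3545, -0.3193, 0.0192]
orientation: [[-0.927, 0.376, 0.0], [0.376, 0.927, -0.0], [-0.0, -0.0, -1.0]]
contact_force: [0.6, 0.0, 0.2]
opening: 0.0341
```

Call:
{"name": "drive_tool", "arguments": {
  "plan": [
    {"tx":0,"ty":0,"tz":0,"rx":0,"ry":0,"rz":0},
    {"tx":0,"ty":0,"tz":0,"rx":0,"ry":0,"rz":0},
    {"tx":0,"ty":0,"tz":0,"rx":0,"ry":0,"rz":0},
    {"tx":0,"ty":0,"tz":0,"rx":0,"ry":0,"rz":0},
    {"tx":0,"ty":0,"tz":0,"rx":0,"ry":0,"rz":0}
  ],
  "hand": -1
}}

```text
t: 21.08
eef_pos: [0.3545, -0.3193, 0.0195]
orientation: [[-0.927, 0.375, 0.0], [0.375, 0.927, -0.0], [-0.0, -0.0, -1.0]]
contact_force: [-2.0, 0.2, 5.3]
opening: 0.0102
```

Call:
{"name": "drive_tool", "arguments": {
  "plan": [
    {"tx":0,"ty":0,"tz":-4,"rx":0,"ry":0,"rz":0},
    {"tx":0,"ty":0,"tz":-12,"rx":0,"ry":0,"rz":0},
    {"tx":0,"ty":0,"tz":-25,"rx":0,"ry":0,"rz":0},
    {"tx":0,"ty":0,"tz":-40,"rx":0,"ry":0,"rz":0},
    {"tx":0,"ty":0,"tz":-55,"rx":0,"ry":0,"rz":0},
    {"tx":0,"ty":0,"tz":-62,"rx":0,"ry":0,"rz":0},
    {"tx":0,"ty":0,"tz":-62,"rx":0,"ry":0,"rz":0}
  ]
}}

```text
t: 21.67
eef_pos: [0.3549, -0.3196, 0.0824]
orientation: [[-0.927, 0.376, 0.002], [0.376, 0.927, -0.001], [-0.002, -0.001, -1.0]]
contact_force: [-0.3, -0.6, -0.8]
opening: 0.0103
```

```bash
python3 go.py 0.6209 -0.304 0.08 0.027 1; python3 -c "
from h import *
im=snapshot('scene')[90:190,90:210,::-1]; cv2.imwrite('pics/c14.png',cv2.resize(im,None,fx=5,fy=5,interpolation=2))
"
```

```text
t 21.67 p [ 0.3549 -0.3196  0.0824] yawy 1.186 q [ 1.21  0.74 -0.89  2.25  1.05  0.65  0.71] F [-0.3 -0.6 -0.8] op 0.0103
shift mm [-240.6  114.4    2.8] rot [1.000e-03 2.000e-03 1.159e+00] yaw tgt 0.027
```

View pics/c14.png

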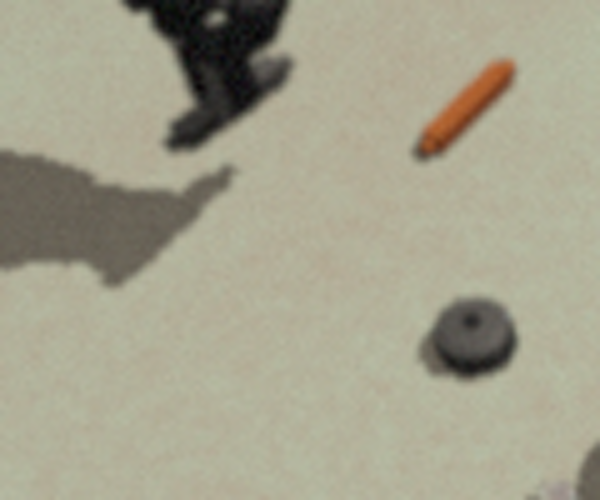

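Call:
{"name": "drive_tool", "arguments": {
  "plan": [
    {"tx":-14,"ty":7,"tz":0,"rx":0,"ry":0,"rz":0.1},
    {"tx":-36,"ty":17,"tz":0,"rx":0,"ry":0,"rz":0.22},
    {"tx":-64,"ty":30,"tz":0,"rx":0,"ry":0,"rz":0.34},
    {"tx":-94,"ty":45,"tz":0,"rx":0,"ry":0,"rz":0.46},
    {"tx":-124,"ty":59,"tz":0,"rx":0,"ry":0,"rz":0.58},
    {"tx":-154,"ty":73,"tz":0,"rx":0,"ry":0,"rz":0.7},
    {"tx":-184,"ty":87,"tz":0,"rx":0,"ry":0,"rz":0.82},
    {"tx":-212,"ty":101,"tz":0,"rx":0,"ry":0,"rz":0.94},
    {"tx":-233,"ty":111,"tz":0,"rx":0,"ry":0,"rz":1.06},
    {"tx":-240,"ty":114,"tz":0,"rx":0,"ry":0,"rz":1.159}
  ]
}}

```text
t: 22.55
eef_pos: [0.6236, -0.3018, 0.08]
orientation: [[-0.023, 1.0, 0.002], [1.0, 0.023, 0.001], [0.001, 0.002, -1.0]]
contact_force: [0.0, 0.5, -0.3]
opening: 0.0104
```

Call:
{"name": "drive_tool", "arguments": {
  "plan": [
    {"tx":0,"ty":0,"tz":8,"rx":0,"ry":0,"rz":0},
    {"tx":0,"ty":0,"tz":12,"rx":0,"ry":0,"rz":0},
    {"tx":0,"ty":0,"tz":12,"rx":0,"ry":0,"rz":0}
  ]
}}

```text
t: 22.8
eef_pos: [0.6174, -0.3037, 0.0667]
orientation: [[-0.03, 1.0, -0.004], [1.0, 0.03, 0.0], [0.001, -0.004, -1.0]]
contact_force: [-0.4, 0.9, -0.4]
opening: 0.0102
```

```bash
python3 go.py 0.6209 -0.304 0.0265 0.027 1; python3 -c "
from h import *
im=snapshot('scene')[160:300,40:210,::-1]; cv2.imwrite('pics/c15.png',cv2.resize(im,None,fx=4,fy=4,interpolation=2))
"
```

```text
t 22.8 p [ 0.6174 -0.3037  0.0667] yawy 0.03 q [ 0.77  0.85 -0.65  1.78  0.71  0.77 -0.22] F [-0.4  0.9 -0.4] op 0.0102
shift mm [-0.4  3.6 40.2] rot [-0.004 -0.     0.003] yaw tgt 0.027
```

View pics/c15.png

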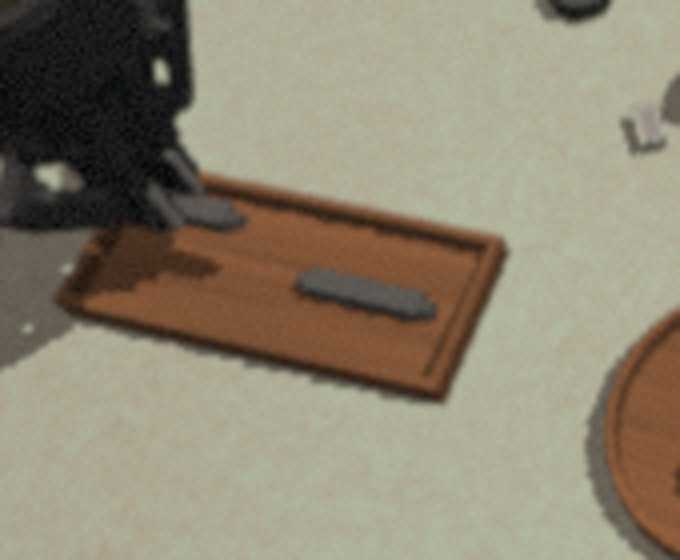

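Call:
{"name": "drive_tool", "arguments": {
  "plan": [
    {"tx":0,"ty":2,"tz":12,"rx":0,"ry":0,"rz":0},
    {"tx":0,"ty":2,"tz":24,"rx":0,"ry":0,"rz":0},
    {"tx":0,"ty":2,"tz":34,"rx":0,"ry":0,"rz":0},
    {"tx":0,"ty":2,"tz":38,"rx":0,"ry":0,"rz":0},
    {"tx":0,"ty":2,"tz":40,"rx":0,"ry":0,"rz":0},
    {"tx":0,"ty":2,"tz":40,"rx":0,"ry":0,"rz":0},
    {"tx":0,"ty":2,"tz":40,"rx":0,"ry":0,"rz":0}
  ]
}}

```text
t: 23.43
eef_pos: [0.6219, -0.3034, 0.0293]
orientation: [[-0.027, 1.0, 0.0], [1.0, 0.027, 0.0], [0.0, 0.0, -1.0]]
contact_force: [0.2, 1.2, -0.6]
opening: 0.0103
```

```bash
python3 go.py 0.6209 -0.304 0.0245 0.027 1
```

```text
t 23.43 p [ 0.6219 -0.3034  0.0293] yawy 0.027 q [ 0.74  0.89 -0.61  1.78  0.75  0.71 -0.26] F [ 0.2  1.2 -0.6] op 0.0103
shift mm [-0.5 -1.   4.8] rot [ 0. -0.  0.] yaw tgt 0.027
```

Call:
{"name": "drive_tool", "arguments": {
  "plan": [
    {"tx":0,"ty":-1,"tz":2,"rx":0,"ry":0,"rz":0},
    {"tx":0,"ty":-1,"tz":4,"rx":0,"ry":0,"rz":0},
    {"tx":0,"ty":-1,"tz":5,"rx":0,"ry":0,"rz":0},
    {"tx":0,"ty":-1,"tz":5,"rx":0,"ry":0,"rz":0},
    {"tx":0,"ty":-1,"tz":5,"rx":0,"ry":0,"rz":0}
  ]
}}

```text
t: 23.85
eef_pos: [0.6208, -0.3037, 0.0246]
orientation: [[-0.027, 1.0, 0.0], [1.0, 0.027, -0.0], [-0.0, 0.0, -1.0]]
contact_force: [-2.3, -1.4, 2.6]
opening: 0.0106
```

Call:
{"name": "drive_tool", "arguments": {
  "plan": [
    {"tx":0,"ty":0,"tz":0,"rx":0,"ry":0,"rz":0},
    {"tx":0,"ty":0,"tz":0,"rx":0,"ry":0,"rz":0},
    {"tx":0,"ty":0,"tz":0,"rx":0,"ry":0,"rz":0},
    {"tx":0,"ty":0,"tz":-10,"rx":0,"ry":0,"rz":0},
    {"tx":0,"ty":0,"tz":-30,"rx":0,"ry":0,"rz":0},
    {"tx":0,"ty":0,"tz":-60,"rx":0,"ry":0,"rz":0},
    {"tx":0,"ty":0,"tz":-75,"rx":0,"ry":0,"rz":0},
    {"tx":0,"ty":0,"tz":-75,"rx":0,"ry":0,"rz":0}
  ],
  "hand": -0.4
}}

```text
t: 24.52
eef_pos: [0.6229, -0.3038, 0.1037]
orientation: [[-0.027, 1.0, 0.006], [1.0, 0.027, -0.002], [-0.002, 0.006, -1.0]]
contact_force: [0.7, -0.2, 0.5]
opening: 0.0256
```

```bash
python3 - <<'E'
from h import *
im=snapshot("scene"); D=outline_of("scene","wheel_1"); D2=outline_of("scene","axle_1")
cv2.imwrite("pics/s16.png",im[:,:,::-1])
for nm,L in(("wheel_1",D),("axle_1",D2)):
  for d in L:
    ms=d["pixels"]
    if ms.sum()<20 or ms.sum()>2500: continue
    print(nm,round(d["score"],2),np.round(d["xy"]),ms.sum(),*fit("scene",nm,ms,.005 if d["xy"][1]>200 else 0))
E
python3 go.py 0.4108 -0.1873 0.085 1.0
```

```text
wheel_1 0.91 [223. 276.] 356 [ 0.6555 -0.0129  0.0393] 0.062
wheel_1 0.59 [182. 158.] 217 [ 0.4074 -0.1902  0.2394] 0.087
axle_1 0.79 [359. 163.] 243 [0.311  0.1976 1.1905] 0.151
axle_1 0.63 [128. 237.] 233 [ 0.6183 -0.2189  1.5869] 0.213
axle_1 0.51 [ 92. 223.] 254 [ 0.6192 -0.3036  1.6093] 0.128
axle_1 0.43 [183. 113.] 163 [ 0.2693 -0.2504  2.8884] 0.097
t 24.67 p [ 0.6204 -0.3038  0.0991] yawy 0.027 q [ 0.78  0.81 -0.67  1.76  0.68  0.81 -0.2 ] F [-0.2 -0.  -0. ] op 0.0256
shift mm [ 122.1 -206.4   14.1] rot [-0.     0.    -0.973] yaw tgt 1.0
```

View pics/s16.png

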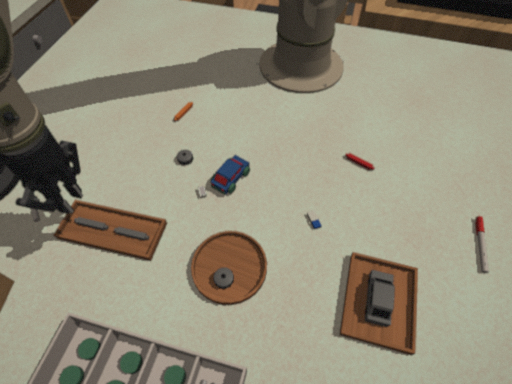

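Call:
{"name": "drive_tool", "arguments": {
  "plan": [
    {"tx":8,"ty":-13,"tz":0,"rx":0,"ry":0,"rz":0},
    {"tx":23,"ty":-39,"tz":0,"rx":0,"ry":0,"rz":0},
    {"tx":41,"ty":-70,"tz":0,"rx":0,"ry":0,"rz":0},
    {"tx":60,"ty":-102,"tz":0,"rx":0,"ry":0,"rz":0},
    {"tx":79,"ty":-135,"tz":0,"rx":0,"ry":0,"rz":0},
    {"tx":98,"ty":-167,"tz":5,"rx":0,"ry":0,"rz":0},
    {"tx":113,"ty":-194,"tz":14,"rx":0,"ry":0,"rz":0},
    {"tx":121,"ty":-208,"tz":30,"rx":0,"ry":0,"rz":0},
    {"tx":121,"ty":-208,"tz":40,"rx":0,"ry":0,"rz":0},
    {"tx":121,"ty":-208,"tz":40,"rx":0,"ry":0,"rz":0}
  ],
  "hand": 0.3
}}

```text
t: 25.5
eef_pos: [0.4077, -0.1873, 0.0576]
orientation: [[-0.029, 1.0, -0.004], [1.0, 0.029, 0.001], [0.001, -0.004, -1.0]]
contact_force: [0.0, 1.0, -0.1]
opening: 0.0556
```

Call:
{"name": "drive_tool", "arguments": {
  "plan": [
    {"tx":0,"ty":0,"tz":0,"rx":0,"ry":0,"rz":0},
    {"tx":0,"ty":0,"tz":0,"rx":0,"ry":0,"rz":0}
  ]
}}

```text
t: 25.67
eef_pos: [0.4102, -0.1883, 0.0592]
orientation: [[-0.027, 1.0, 0.0], [1.0, 0.027, 0.0], [0.0, 0.0, -1.0]]
contact_force: [0.5, 0.1, -0.1]
opening: 0.0551
```

```bash
python3 go.py 0.409 -0.188 0.02 0.027 1; python3 -c "
from h import *
im=snapshot('scene')[90:210,120:260,::-1]; cv2.imwrite('pics/c17.png',cv2.resize(im,None,fx=5,fy=5,interpolation=2))
"
```

```text
t 25.67 p [ 0.4102 -0.1883  0.0592] yawy 0.027 q [ 0.63  0.66 -0.47  2.34  0.96  0.34 -0.66] F [ 0.5  0.1 -0.1] op 0.0551
shift mm [ 0.3 -1.2 39.2] rot [ 0. -0.  0.] yaw tgt 0.027
```

View pics/c17.png

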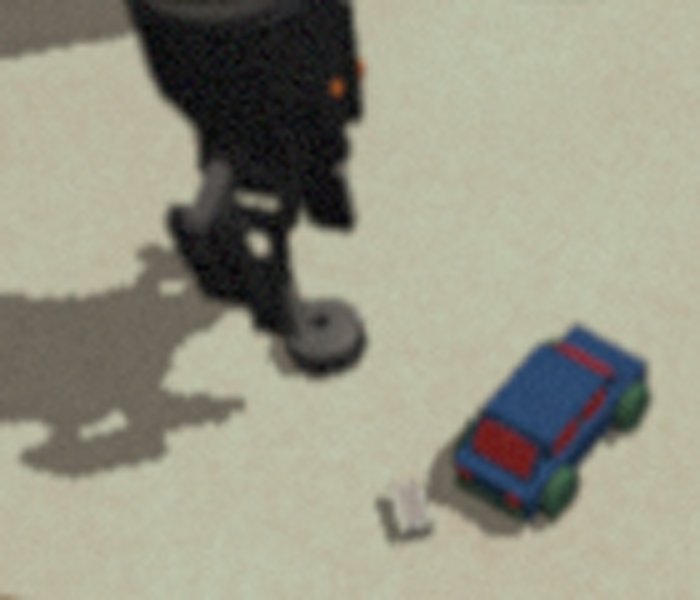

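Call:
{"name": "drive_tool", "arguments": {
  "plan": [
    {"tx":0,"ty":-1,"tz":12,"rx":0,"ry":0,"rz":0},
    {"tx":0,"ty":-1,"tz":24,"rx":0,"ry":0,"rz":0},
    {"tx":0,"ty":-1,"tz":34,"rx":0,"ry":0,"rz":0},
    {"tx":0,"ty":-1,"tz":39,"rx":0,"ry":0,"rz":0},
    {"tx":0,"ty":-1,"tz":39,"rx":0,"ry":0,"rz":0},
    {"tx":0,"ty":-1,"tz":39,"rx":0,"ry":0,"rz":0}
  ]
}}

```text
t: 26.22
eef_pos: [0.409, -0.1884, 0.0203]
orientation: [[-0.027, 1.0, 0.0], [1.0, 0.027, -0.0], [-0.0, 0.0, -1.0]]
contact_force: [0.3, -0.8, 0.1]
opening: 0.0556
```

Call:
{"name": "drive_tool", "arguments": {
  "plan": [
    {"tx":0,"ty":0,"tz":0,"rx":0,"ry":0,"rz":0},
    {"tx":0,"ty":0,"tz":0,"rx":0,"ry":0,"rz":0},
    {"tx":0,"ty":0,"tz":0,"rx":0,"ry":0,"rz":0},
    {"tx":0,"ty":0,"tz":0,"rx":0,"ry":0,"rz":0},
    {"tx":0,"ty":0,"tz":0,"rx":0,"ry":0,"rz":0}
  ],
  "hand": -1
}}

```text
t: 26.63
eef_pos: [0.4089, -0.1885, 0.021]
orientation: [[-0.027, 1.0, 0.001], [1.0, 0.027, -0.0], [-0.0, 0.001, -1.0]]
contact_force: [0.1, 0.5, 5.9]
opening: 0.0333
```

Call:
{"name": "drive_tool", "arguments": {
  "plan": [
    {"tx":0,"ty":0,"tz":-4,"rx":0,"ry":0,"rz":0},
    {"tx":0,"ty":0,"tz":-12,"rx":0,"ry":0,"rz":0},
    {"tx":0,"ty":0,"tz":-25,"rx":0,"ry":0,"rz":0},
    {"tx":0,"ty":0,"tz":-40,"rx":0,"ry":0,"rz":0},
    {"tx":0,"ty":0,"tz":-55,"rx":0,"ry":0,"rz":0},
    {"tx":0,"ty":0,"tz":-65,"rx":0,"ry":0,"rz":0},
    {"tx":0,"ty":0,"tz":-70,"rx":0,"ry":0,"rz":0},
    {"tx":0,"ty":0,"tz":-70,"rx":0,"ry":0,"rz":0}
  ]
}}

```text
t: 27.3
eef_pos: [0.4088, -0.1888, 0.0913]
orientation: [[-0.026, 1.0, 0.002], [1.0, 0.026, -0.001], [-0.001, 0.002, -1.0]]
contact_force: [0.7, 0.3, -1.2]
opening: 0.0332
```

```bash
python3 go.py 0.608 -0.0106 0.09 1.57 1; python3 -c "
from h import *
im=snapshot('scene')[90:210,120:260,::-1]; cv2.imwrite('pics/c18.png',cv2.resize(im,None,fx=5,fy=5,interpolation=2))
"
```

```text
t 27.3 p [ 0.4088 -0.1888  0.0913] yawy 0.026 q [ 0.71  0.61 -0.57  2.32  0.85  0.42 -0.55] F [ 0.7  0.3 -1.2] op 0.0332
shift mm [173.  203.7   1.6] rot [ 1.000e-03  2.000e-03 -1.544e+00] yaw tgt 1.57
```

View pics/c18.png

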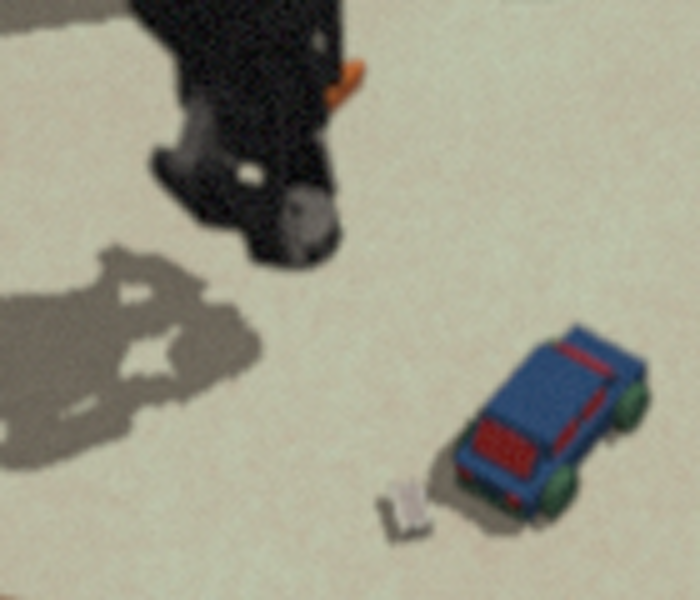

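Call:
{"name": "drive_tool", "arguments": {
  "plan": [
    {"tx":0,"ty":15,"tz":0,"rx":0,"ry":0,"rz":-0.08},
    {"tx":0,"ty":43,"tz":0,"rx":0,"ry":0,"rz":-0.2},
    {"tx":0,"ty":75,"tz":0,"rx":0,"ry":0,"rz":-0.32},
    {"tx":5,"ty":108,"tz":0,"rx":0,"ry":0,"rz":-0.44},
    {"tx":20,"ty":138,"tz":0,"rx":0,"ry":0,"rz":-0.56},
    {"tx":42,"ty":164,"tz":0,"rx":0,"ry":0,"rz":-0.68},
    {"tx":70,"ty":184,"tz":0,"rx":0,"ry":0,"rz":-0.8},
    {"tx":100,"ty":197,"tz":0,"rx":0,"ry":0,"rz":-0.92},
    {"tx":130,"ty":204,"tz":0,"rx":0,"ry":0,"rz":-1.04},
    {"tx":153,"ty":204,"tz":0,"rx":0,"ry":0,"rz":-1.16}
  ]
}}

```text
t: 28.18
eef_pos: [0.6096, -0.0265, 0.0892]
orientation: [[-0.93, 0.368, 0.001], [0.368, 0.93, 0.002], [0.0, 0.002, -1.0]]
contact_force: [0.2, 0.3, 0.1]
opening: 0.0335
```

```bash
python3 go.py 0.608 -0.0106 0.07 1.57 1
```

```text
t 28.18 p [ 0.6096 -0.0265  0.0892] yawy 1.194 q [ 0.52  0.84 -0.91  1.95  0.92  0.84  0.28] F [0.2 0.3 0.1] op 0.0335
shift mm [ 7.3 14.2 19.2] rot [ 0.002  0.    -0.376] yaw tgt 1.57
```

Call:
{"name": "drive_tool", "arguments": {
  "plan": [
    {"tx":3,"ty":7,"tz":0,"rx":0,"ry":0,"rz":-0.12},
    {"tx":7,"ty":14,"tz":5,"rx":0,"ry":0,"rz":-0.24},
    {"tx":7,"ty":15,"tz":12,"rx":0,"ry":0,"rz":-0.34},
    {"tx":7,"ty":15,"tz":18,"rx":0,"ry":0,"rz":-0.376},
    {"tx":7,"ty":15,"tz":18,"rx":0,"ry":0,"rz":-0.376},
    {"tx":7,"ty":15,"tz":18,"rx":0,"ry":0,"rz":-0.376}
  ]
}}

```text
t: 28.68
eef_pos: [0.607, -0.0136, 0.0712]
orientation: [[-1.0, 0.011, -0.002], [0.011, 1.0, -0.0], [0.002, -0.0, -1.0]]
contact_force: [1.1, 0.4, 0.7]
opening: 0.0335
```

```bash
python3 go.py 0.608 -0.0106 0.028 1.57 1; python3 -c "
from h import *
im=snapshot('scene')[170:320,170:320,::-1]; cv2.imwrite('pics/c19.png',cv2.resize(im,None,fx=4,fy=4,interpolation=2))
"
```

```text
t 28.68 p [ 0.607  -0.0136  0.0712] yawy 1.56 q [ 0.52  0.9  -0.97  1.96  1.    0.87  0.55] F [1.1 0.4 0.7] op 0.0335
shift mm [-1.   3.  43.2] rot [-0.    -0.002 -0.01 ] yaw tgt 1.57
```

View pics/c19.png

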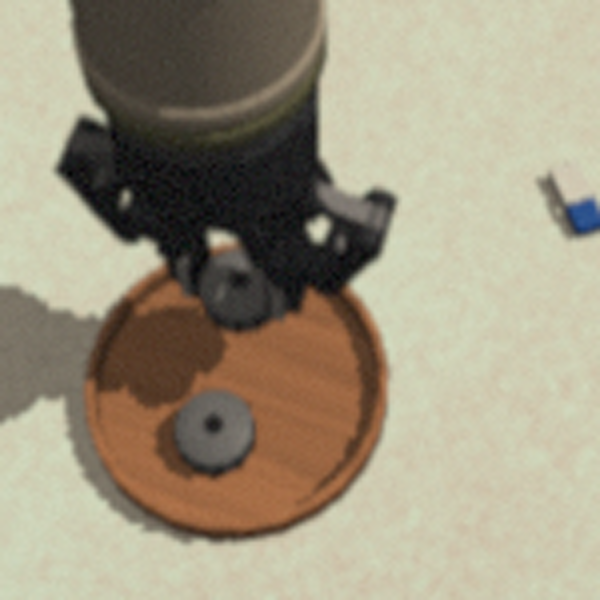

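Call:
{"name": "drive_tool", "arguments": {
  "plan": [
    {"tx":-1,"ty":2,"tz":12,"rx":0,"ry":0,"rz":-0.01},
    {"tx":-1,"ty":2,"tz":24,"rx":0,"ry":0,"rz":-0.01},
    {"tx":-1,"ty":2,"tz":34,"rx":0,"ry":0,"rz":-0.01},
    {"tx":-1,"ty":2,"tz":40,"rx":0,"ry":0,"rz":-0.01},
    {"tx":-1,"ty":2,"tz":43,"rx":0,"ry":0,"rz":-0.01},
    {"tx":-1,"ty":2,"tz":43,"rx":0,"ry":0,"rz":-0.01},
    {"tx":-1,"ty":2,"tz":43,"rx":0,"ry":0,"rz":-0.01}
  ]
}}

```text
t: 29.32
eef_pos: [0.6085, -0.0111, 0.0291]
orientation: [[-1.0, -0.002, -0.0], [-0.002, 1.0, 0.0], [0.0, 0.0, -1.0]]
contact_force: [0.5, 0.7, -0.9]
opening: 0.0333
```

```bash
python3 go.py 0.608 -0.0106 0.026 1.57 1
```

```text
t 29.32 p [ 0.6085 -0.0111  0.0291] yawy 1.573 q [ 0.49  0.95 -0.92  1.97  1.08  0.82  0.5 ] F [ 0.5  0.7 -0.9] op 0.0333
shift mm [0.5 0.5 3.1] rot [ 0.    -0.     0.003] yaw tgt 1.57
```

Call:
{"name": "drive_tool", "arguments": {
  "plan": [
    {"tx":0,"ty":0,"tz":1.5,"rx":0,"ry":0,"rz":0},
    {"tx":0,"ty":0,"tz":2.5,"rx":0,"ry":0,"rz":0},
    {"tx":0,"ty":0,"tz":3,"rx":0,"ry":0,"rz":0},
    {"tx":0,"ty":0,"tz":3.5,"rx":0,"ry":0,"rz":0},
    {"tx":0,"ty":0,"tz":3.5,"rx":0,"ry":0,"rz":0}
  ]
}}

```text
t: 29.73
eef_pos: [0.6086, -0.0114, 0.0261]
orientation: [[-1.0, -0.002, 0.0], [-0.002, 1.0, -0.0], [-0.0, -0.0, -1.0]]
contact_force: [-0.1, -0.5, 3.2]
opening: 0.0335
```

Call:
{"name": "drive_tool", "arguments": {
  "plan": [
    {"tx":0,"ty":0,"tz":0,"rx":0,"ry":0,"rz":0},
    {"tx":0,"ty":0,"tz":0,"rx":0,"ry":0,"rz":0},
    {"tx":0,"ty":0,"tz":0,"rx":0,"ry":0,"rz":0},
    {"tx":0,"ty":0,"tz":-10,"rx":0,"ry":0,"rz":0},
    {"tx":0,"ty":0,"tz":-30,"rx":0,"ry":0,"rz":0},
    {"tx":0,"ty":0,"tz":-60,"rx":0,"ry":0,"rz":0},
    {"tx":0,"ty":0,"tz":-100,"rx":0,"ry":0,"rz":0},
    {"tx":0,"ty":0,"tz":-130,"rx":0,"ry":0,"rz":0},
    {"tx":0,"ty":0,"tz":-130,"rx":0,"ry":0,"rz":0}
  ],
  "hand": 0.2
}}

```text
t: 30.48
eef_pos: [0.6108, -0.0097, 0.1624]
orientation: [[-1.0, -0.003, 0.008], [-0.003, 1.0, 0.001], [-0.008, 0.001, -1.0]]
contact_force: [1.0, 0.9, 1.0]
opening: 0.0509
```

```bash
python3 - <<'E'
from h import *
im=snapshot("scene"); D=[(n,outline_of("scene",n)) for n in("wheel_1","axle_1","car_body")]
cv2.imwrite("pics/s20.png",cv2.resize(im[:,:,::-1],None,fx=1.5,fy=1.5,interpolation=2))
print(observe()['t'])
for nm,L in D:
  for d in L:
    ms=d["pixels"]
    if ms.sum()<20 or ms.sum()>2500: continue
    print(nm,round(d["score"],2),np.round(d["xy"]),ms.sum(),*fit("scene",nm,ms,.005 if d["xy"][1]>200 else 0))
E
```

```text
30.6833
wheel_1 0.89 [230. 254.] 295 [ 0.6069 -0.0124  0.1773] 0.151
wheel_1 0.56 [224. 279.] 375 [ 0.657  -0.0133  0.0958] 0.048
axle_1 0.62 [130. 236.] 222 [ 0.6179 -0.2147  1.6124] 0.264
axle_1 0.59 [359. 162.] 207 [0.3123 0.1991 1.206 ] 0.159
axle_1 0.48 [ 89. 223.] 226 [ 0.6194 -0.3058  1.5983] 0.219
car_body 0.64 [378. 297.] 1375 [ 0.6193  0.2617 -0.0313] 0.067
```

View pics/s20.png

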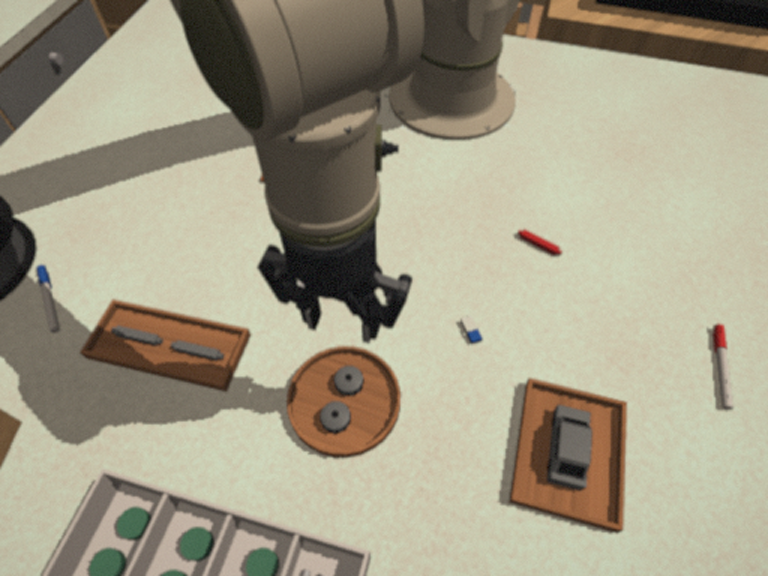

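Call:
{"name": "drive_tool", "arguments": {
  "plan": [
    {"tx":0,"ty":30,"tz":-30,"rx":0,"ry":0,"rz":0},
    {"tx":0,"ty":60,"tz":-60,"rx":0,"ry":0,"rz":0},
    {"tx":0,"ty":90,"tz":-80,"rx":0,"ry":0,"rz":0},
    {"tx":0,"ty":120,"tz":-80,"rx":0,"ry":0,"rz":0},
    {"tx":0,"ty":150,"tz":-80,"rx":0,"ry":0,"rz":0},
    {"tx":0,"ty":180,"tz":-80,"rx":0,"ry":0,"rz":0},
    {"tx":0,"ty":180,"tz":-80,"rx":0,"ry":0,"rz":0},
    {"tx":0,"ty":180,"tz":-80,"rx":0,"ry":0,"rz":0},
    {"tx":0,"ty":180,"tz":-80,"rx":0,"ry":0,"rz":0}
  ]
}}

```text
t: 31.43
eef_pos: [0.6077, 0.1682, 0.2344]
orientation: [[-1.0, -0.003, -0.002], [-0.003, 1.0, -0.001], [0.002, -0.001, -1.0]]
contact_force: [0.1, -0.3, -0.4]
opening: 0.0514
```

```bash
python3 - <<'E'
from h import *
im=snapshot("scene")
cv2.imwrite("pics/s21.png",cv2.resize(im[:,:,::-1],None,fx=1.5,fy=1.5,interpolation=2))
d=outline_of("scene","finished_car"); print([(x["xy"],round(x["score"],2)) for x in d])
print(observe()['t'])
E
```

```text
[([228.9, 174.8], 0.84)]
31.5333
```

View pics/s21.png

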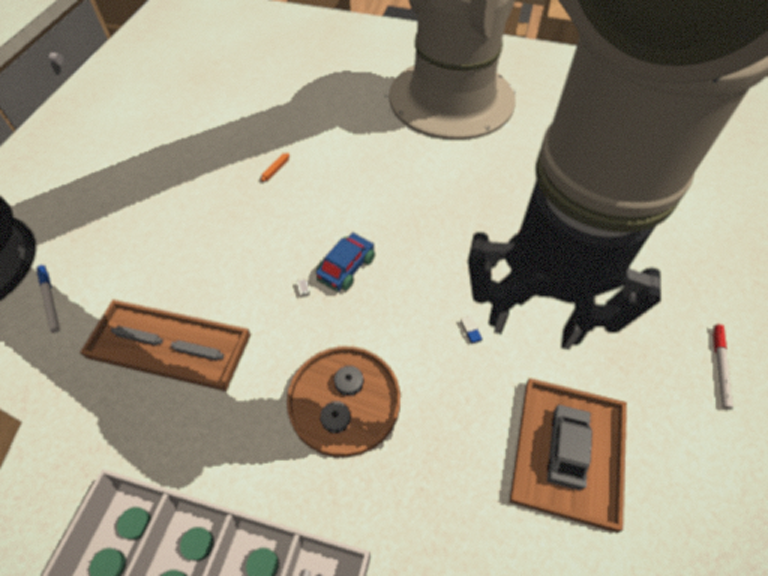

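The picture shows both axles in the trough, at (137,336) and (196,351). The two wheels are in the dish at (348,379) and (335,416), and the body is in the tray at (571,446). The blue car is unmoved at (345,262) and the gripper is clear of everything.

```bash
python3 -c "
from bench import *
print(finish_job())"
```

```text
the job is handed in; nothing more can be done
None
```

I sorted all five grey parts: the car body is in the rectangular tray, both wheels are in the round dish and both axles are in the trough. I handed the job in at about 31.5 s of the 112 s allowed. No verdict is reported.

**Positions:** the last fits put each part within its limits:

| Part | Place relative to its tray | Limit |
|---|---|---|
| Car body | about 3 mm from the tray centre | 55 mm along x, 40 mm along y |
| Wheels | about 25 mm from the dish centre | 50 mm |
| Axles | about 45 mm either side of the trough centre | 85 mm |

**Resting flat:** at release the gripper was 4.9–5.1 mm higher than when it picked each part up, which matches the 5 mm tray floor. In the last picture every part lies flat and touches no rim or other part.

**Left alone:** the blue car, the red and orange look-alikes and the two small clips were not touched. The car stands where it did in the first picture, and the gripper ended clear of everything.

**Checks that disagreed:**
- Some late outline fits of the axles and one wheel were rough, with 15–26 % mismatch. The positions still agreed within about 4 mm with where the gripper released them.
- The gripper read about 2 mm less than the true width on each part (33.5 mm on the 36 mm wheel). It held every part securely.
- The last check used the "scene" camera only.

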